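# Return the tray of sanding blocks to the bench rack

## Robot

A 6-joint arm with a two-finger parallel gripper is mounted at the origin on the work surface. World frame = base frame: x ahead of the robot, y to its left, z up, the work surface at z = 0. Lengths are in m, angles in rad, forces in N, time in s.
With the tool pointing down it reaches from about 0.35 to 0.775 m from the base axis. Payload 5.5 kg.
Tool frame: the origin (TCP) lies at the very end of the fingers, on their centre line; the grasp point (between the pads) lies 19 mm behind it; x points along the fingers, y is the direction in which the jaws open and shut, and the axes are right-handed (so a half turn about x gives the same grasp; the last joint's range is limited). The gripper opens to 85 mm and grips with 20 to 120 N. Pads are 22 mm wide; open, the fingers measure 114 mm over their backs; the gripper's body (76 mm by 85 mm) begins 54 mm behind the grasp point. The pads swing forward as they close: fully open they stand 13 mm farther back than shut.
Start: joints at [-1.251, 0.313, 0.046, 1.304, 0, 1.431], TCP at [0.255, -0.515, 0.194] pointing down, gripper open.
Joint ranges: [-2.76, 2.76], [-0.86, 1.69], [-1.03, 1.26], [-2.2, 2.34], [-1.47, 1.5], [-3.14, 3.14]. Speed limits (rad/s): [2.57, 2.57, 3.14, 3.14, 3.14, 3.14].

## Interface

Orientations are given as a unit quaternion [w, x, y, z].
In Python, from workcell import env gives the robot as it stands.
- The arm moves only by the tool servo_tool, never from a script. Its argument "increments" is a list of rows, each an object with "offset": the shift along the tool's x, y, z in cm, a list of three; "yaw": the turn about the tool's x in degrees. In form: [{"offset": [x, y, z], "yaw": yaw}, ...]. A call has exactly 8 rows; each row is the pose to reach, as a shift and turn from the pose commanded when the call began, along the tool's axes at that moment; what a row does not reach only later rows make up. A row lasts 1/10 s, in which the tool goes at most 50 mm and 8.59 degrees, less where a joint would pass 70% of its speed; a pose out of reach is approached as far as the arm can. A call with a gripper value outside its range is refused whole. "claw" is the opening, from 0 (shut) to 1 (fully open), set as the call begins (left out, the last holds). The fingers move at their own pace and stop on an object; "force" is the grip in N (left out, the last holds). Time passes only in rows, so rows that repeat a pose let the fingers close, or fill a call up. It gives the time, the measured TCP pose, the force and the opening at its end, in the units of the state.
- env.get_state(): the state, without advancing time (a new reading comes with each control period).
- env.read_camera(name): name is "scene" or "top" or "wrist"; returns (picture, depth): 480x640x3 uint8, red, green, blue; 480x640 float32, m along the optical axis (not along the pixel's ray), 0 where there is no reading.
- env.camera_model(name): a dict with "vertical_fov" (degrees; the focal length in pixels is half the picture's height over the tangent of half this angle, whatever the lens; pixels are square), "cx", "cy" (the principal point, pixels), "D" ([k1, k2, p1, p2, k3] as OpenCV has them; the pictures are not rectified), "world_from_camera" (4x4, takes a point from camera to world coordinates). Camera axes: x right, y up, looking along -z (the intrinsics and any distortion apply to the point x, -y, -z); pixel columns grow to the right and rows downward; lengths in m; the calibration is good to about 2 mm. A picture is of the moment at which its call begins: read the wrist's pose just before it. camera_model takes no time and is no camera call; for the wrist camera it gives the pose at the moment of the call.
- env.hand_in(): hands the job in, once; it reports no verdict.
The state is a dict: "clock": time; "joint_pos": joint angles; "qvel": joint speeds; "tau": joint torques, N m; "tcp_pos": TCP position; "orientation": TCP orientation; "wrist_force": force on the tool from outside, world axes, zero at the start; "ft_torque": the same for the moment, N m; "finger_gap": finger opening in m.
Only numpy, scipy, OpenCV 4.12 (cv2) and the standard library are available. Lean on these libraries where they do the work, as an engineer would, in place of code of your own. Each camera call takes 0.05 s, during which the arm holds its last target.

## Task

Put the steel tray with its two sanding blocks away in the empty upper slot of the bench rack: slide it in nose first, along the runners, and push it until it presses snugly against the depth stop inside. Do not push so hard that the stop is shifted from its setting, keep both blocks lying in the tray, leave the tray released and flat on the runners, and leave the other things on the bench as they are.

Things in the scene. Friction and masses are not known exactly. Their poses are not given: they have to be found in the camera images.
- tray: Loose steel tray, 180 long (x) x 110 wide (y), 0.24 kg, floor 3 mm, walls 18 mm high. Origin: centre of underside, z up; +x points to the nose, which enters the slot. At the -x end an upright grip plate: 12 thick (x -90 to -78), 70 wide (y), top 50 mm above the underside; grip it from above across its thickness. A wall at x = -21.5 keeps the blocks in the nose part; the floor behind it is empty.
- nose (a point): Middle of the tray's nose edge, at underside height (tray x = +90 mm); its axes are the tray's.
- block_a: hand sanding block, wooden with a bar grip on top and a cork sole, 100 x 44 x 39 mm (x, y, z), 0.09 kg, lying loose in the nose part of the tray on its +y side. Origin: centre of its underside.
- block_b: hand sanding block, wooden with a bar grip on top and a cork sole, 100 x 44 x 39 mm (x, y, z), 0.09 kg, lying loose in the nose part of the tray on its -y side. Origin: centre of its underside.
- rack: Fixed open metal rack, two slots one above the other (the lower holds a tray), 190 deep (x), 157 wide (y), 186 high. Origin: foot of the centre of its open front face, z up; +x points in. The top frame (z 180 to 186), open in the middle, has a cross strip at x 3 to 27 that stops an upright gripper: a held tray goes only part way in; push its plate from outside, tool leaning back.
- slot (a point): Upper slot's mouth: centre of the front face at runner-top height (95 mm above the foot); axes as the rack's. Runners lie under |y| 45 to 58; side guides at |y| 58.5 (3.5 mm play a side), flaring to 69 over the 21 mm before the face; the runners' front ends droop 11 mm over the 23 mm before the face. Flanges at |y| > 47 hang 28 mm above the runners.
- stop: Adjustable depth stop in the upper slot: steel plate 60 wide x 30 high x 12 thick on a bar between the runners, 125 to 147 mm behind the front face. Origin: centre of the face that the tray's nose meets, 18 mm above the runners; axes as the rack's. Held by friction only: it slips along x when pushed with about 18 N.
- sander: Bystander: round air sander 125 mm across, 84 mm high, with a pipe grip; origin under its pad's centre.
- squeeze: Bystander: white bottle, 64 mm across, 170 mm high; origin under its centre.
- tin: Bystander: metal tin, 100 mm across, 120 mm high; origin under its centre.
- tape: Bystander: roll of masking tape, 100 mm across, 36 mm high; origin under its centre.
- spare_block: Bystander: a third sanding block, not in the tray, 100 x 44 x 39 mm; origin under its centre.
- cup: Bystander: clear mixing cup, 80 mm across, 100 mm high; origin under its centre.

How it is judged:
On the way, in this order (a step that is already met when the one before it is completed fails the run):
1. the tray's nose is in the upper slot, at least 50 mm past the front face and above the runners, with both blocks in the tray (x of nose in the frame of slot between 0.05 and 0.16 m and y of nose in the frame of slot between -0.012 and 0.012 m and z of nose in the frame of slot between -0.006 and 0.014 m and x of block_a in the frame of tray between 0.015 and 0.055 m and y of block_a in the frame of tray between -0.045 and 0.045 m and z of block_a in the frame of tray between -0.002 and 0.01 m and x of block_b in the frame of tray between 0.015 and 0.055 m and y of block_b in the frame of tray between -0.045 and 0.045 m and z of block_b in the frame of tray between -0.002 and 0.01 m), for 0.1 s.
2. the tray is pressed against the depth stop with more than 3 N (contact force between tray and stop above 3 N), for 0.1 s.
At the end, for the whole second after the job is handed in: Tray at rest in the upper slot: nose within 4 mm of the stop face, 8 mm of the centre line, 5 mm of runner height, tilt under 0.05 rad, within 0.07 rad of the rack's direction; stop within 5 mm of its start; both blocks flat in the tray's nose part (x 15 to 55, |y| < 45 mm) (x of nose in the frame of stop between -0.004 and 0.003 m and y of nose in the frame of slot between -0.008 and 0.008 m and z of nose in the frame of slot between -0.004 and 0.005 m and angle between tray's own z axis and vertical below 0.05 rad and angle between the x axis of tray and the x axis of rack, either way round below 0.07 rad and distance of stop from where it was at the start of the episode below 0.005 m and linear speed of tray below 0.01 m/s and x of block_a in the frame of tray between 0.015 and 0.055 m and y of block_a in the frame of tray between -0.045 and 0.045 m and z of block_a in the frame of tray between -0.002 and 0.01 m and x of block_b in the frame of tray between 0.015 and 0.055 m and y of block_b in the frame of tray between -0.045 and 0.045 m and z of block_b in the frame of tray between -0.002 and 0.01 m); the robot touches nothing.
It fails at once if the depth stop is shifted by more than 5 mm (distance of stop from where it was at the start of the episode above 0.005 m).
It fails at once if another thing on the bench is moved by more than 30 mm (distance of any of sander, squeeze, tin, tape, spare_block, cup from where it was at the start of the episode above 0.03 m).
It also fails if it takes over 58 s, if anything falls off the work surface, if the arm or the gripper's body presses on something with over 40 N, if the wrist force passes 120 N, or if a joint passes its speed limit or range.

## Working session

There is one attempt and no reset: what is moved stays moved. The work goes in short steps, Python scripts to look and compute and a tool call to move; the robot and the scene stay as the last step left them, time stands still between calls to the robot, and variables do not carry over. Pictures are saved under pics/ and viewed, and the job is handed in when it is done.

Besides the shell and the picture viewer there is one more tool, called after "Call:" as name(argument=value, ...), one argument or row to a line, values as JSON. servo_tool: Moves the arm, as the interface text tells. Its arguments: {"type":"object","properties":{"increments":{"type":"array","items":{"type":"object","properties":{"offset":{"type":"array","items":{"type":"number"}},"yaw":{"type":"number"}}}},"claw":{"type":"number"},"force":{"type":"number"}},"required":["increments"]}

```bash
ls; mkdir -p pics
cat > h.py <<'E'
import numpy as np, cv2
from workcell import env
def K(m):
    f=240/np.tan(np.radians(m["vertical_fov"])/2)
    return np.array([[f,0,m["cx"]],[0,f,m["cy"]],[0,0,1]]),np.array(m["D"],float)
def cloud(m,d):
    k,D=K(m); v,u=np.mgrid[0:480,0:640]
    p=cv2.undistortPoints(np.stack([u,v],-1).reshape(-1,1,2).astype(float),k,D).reshape(480,640,2)
    P=np.stack([p[...,0]*d,-p[...,1]*d,-d],-1)
    T=np.array(m["world_from_camera"]); W=P@T[:3,:3].T+T[:3,3]; W[d==0]=np.nan
    return W
def shot(name,tag):
    m=env.camera_model(name); im,d=env.read_camera(name)
    cv2.imwrite(f"pics/{tag}.png",im[...,::-1]); np.savez(f"{tag}.npz",im=im,d=d,W=cloud(m,d),T=m["world_from_camera"])
    return im,d,cloud(m,d),m
E
python3 - <<'E'
from h import *
print(env.get_state())
for n in("scene","top","wrist"):
    im,d,W,m=shot(n,n+"0"); print(n,m)
E
```

```text
pics
{'clock': 0.0, 'joint_pos': array([-1.25056810e+00,  3.14020095e-01,  4.49665365e-02,  1.30360963e+00,
       -2.96481523e-05,  1.43121043e+00]), 'qvel': array([ 0.00108866,  0.00141441,  0.0006178 , -0.00187399, -0.00153317,
        0.00127139]), 'tau': array([ 1.06498235e-03, -4.80625927e+01,  2.98533601e+01,  1.94975431e-02,
       -4.33098796e-05, -1.35607903e-05]), 'tcp_pos': array([ 0.25497556, -0.51471472,  0.19259266]), 'orientation': array([-0.16048401, -0.68843081, -0.1617968 ,  0.68857076]), 'wrist_force': array([-0.45125728,  0.39403462,  0.45399857]), 'ft_torque': array([ 0.00834695, -0.00150383, -0.00353256]), 'finger_gap': 0.08555635910667624}
scene {'vertical_fov': 43.749014118287704, 'cx': 320.94012003736754, 'cy': 245.86412445813156, 'D': array([-0.04211574,  0.        ,  0.        ,  0.        ,  0.        ]), 'world_from_camera': array([[ 0.39121696, -0.65281127,  0.64868077,  1.22763488],
       [ 0.92016786,  0.26559394, -0.2876647 , -0.23683171],
       [ 0.01550508,  0.7094345 ,  0.7046008 ,  0.80759308],
       [ 0.        ,  0.        ,  0.        ,  1.
[... 189 characters left out ...]
d_from_camera': array([[ 0.00511292,  0.99483169, -0.10140894,  0.48257069],
       [-0.99993864,  0.00408968, -0.01029561,  0.05428719],
       [-0.00982767,  0.10145535,  0.99479155,  1.0606163 ],
       [ 0.        ,  0.        ,  0.        ,  1.        ]])}
wrist {'vertical_fov': 66.04988664063931, 'cx': 316.1347861006506, 'cy': 233.52260709896885, 'D': array([-0.03662362,  0.        ,  0.        ,  0.        ,  0.        ]), 'world_from_camera': array([[ 0.44421235,  0.8645219 ,  0.2351112 ,  0.31462756],
       [-0.89592003,  0.42912365,  0.11480502, -0.48614211],
       [-0.00164032, -0.26163864,  0.96516451,  0.37205743],
       [ 0.        ,  0.        ,  0.        ,  1.        ]])}
```

View pics/scene0.png

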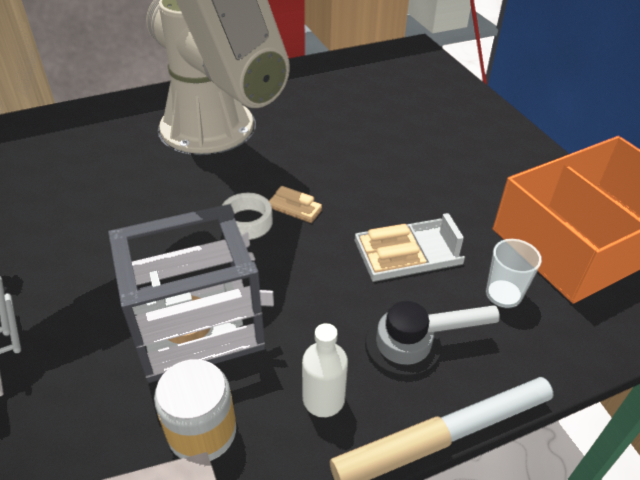

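View pics/top0.png

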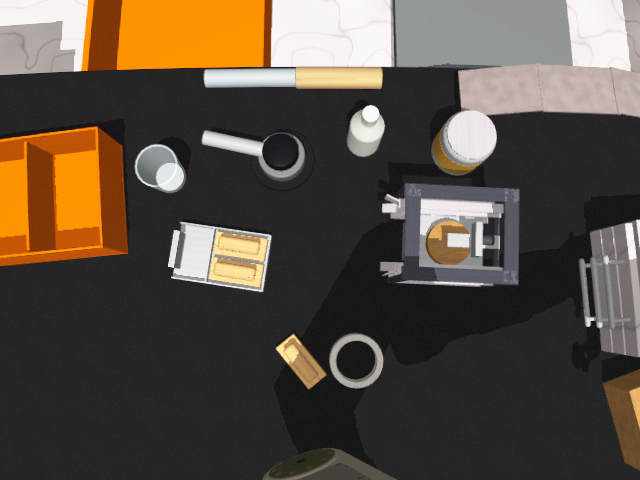

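View pics/wrist0.png

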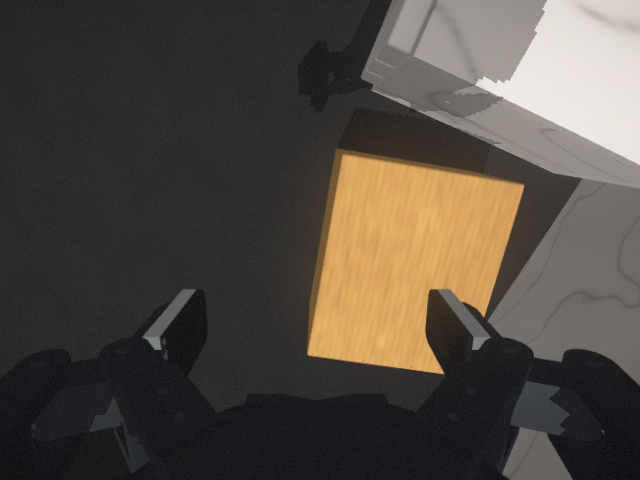

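Run:
```python
from h import *
from scipy.spatial.transform import Rotation as R
z=np.load("top0.npz"); W=z["W"]; im=z["im"]
cv2.imwrite("pics/top_tray.png",cv2.resize(im[200:310,150:290][...,::-1],None,fx=5,fy=5,interpolation=cv2.INTER_CUBIC))
cv2.imwrite("pics/top_rack.png",cv2.resize(im[165:305,365:535][...,::-1],None,fx=4,fy=4,interpolation=cv2.INTER_CUBIC))
s=np.load("scene0.npz")
cv2.imwrite("pics/sc_rack.png",cv2.resize(s["im"][190:390,90:290][...,::-1],None,fx=3,fy=3,interpolation=cv2.INTER_CUBIC))
def rect(tag,P):
    r=cv2.minAreaRect((P[:,:2]*1000).astype(np.float32)); print(tag,len(P),r,cv2.boxPoints(r).round(1).tolist(), "zmed",np.median(P[:,2]).round(4))
print("table z",np.nanmedian(W[300:330,100:250,2]))
# plate top
reg=W[200:310,150:290].reshape(-1,3); rect("plate",reg[(reg[:,2]>.042)])
rect("tray>8mm",reg[(reg[:,2]>.012)])
reg=W[160:310,365:540].reshape(-1,3); rect("racktop",reg[(reg[:,2]>.172)&(reg[:,2]<.195)])
q=env.get_state()["orientation"]; print(R.from_quat(q,scalar_first=True).as_matrix().round(3))
```

```text
table z 0.0008047753481217335
plate 926 ((562.03662109375, 249.34854125976562), (163.76202392578125, 73.0009765625), 81.74197387695312) [[514.2000122070312, 173.60000610351562], [586.4000244140625, 163.10000610351562], [609.9000244140625, 325.1000061035156], [537.7000122070312, 335.6000061035156]] zmed 0.0443
tray>8mm 3409 ((560.6846313476562, 240.51409912109375), (181.4368896484375, 111.15824127197266), 81.94625091552734) [[492.8999938964844, 158.5], [603.0, 142.89999389648438], [628.4000244140625, 322.6000061035156], [518.4000244140625, 338.1000061035156]] zmed 0.022
racktop 5420 ((586.4827880859375, -177.56463623046875), (192.26304626464844, 158.54734802246094), 87.32671356201172) [[502.79998779296875, -269.8999938964844], [661.2000122070312, -277.29998779296875], [670.2000122070312, -85.19999694824219], [511.79998779296875, -77.80000305175781]] zmed 0.1868
[[-0.     0.444 -0.896]
 [ 0.001 -0.896 -0.444]
 [-1.    -0.001 -0.   ]]
```

```bash
sleep 1
```

```text
(no output)
```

View pics/top_tray.png

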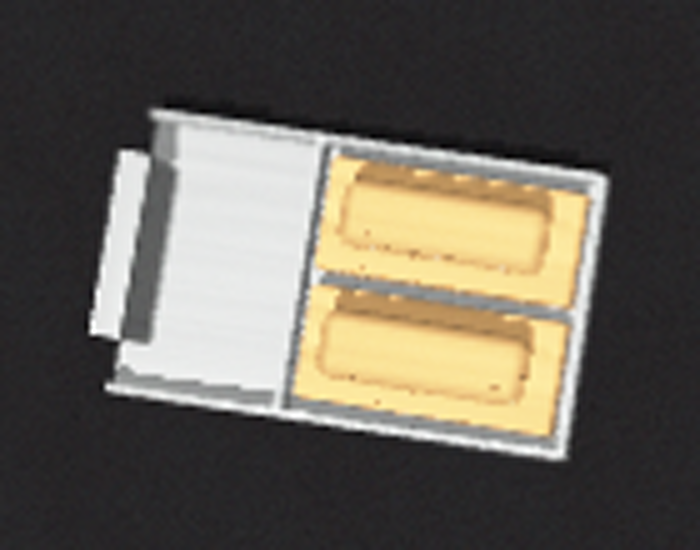

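View pics/top_rack.png

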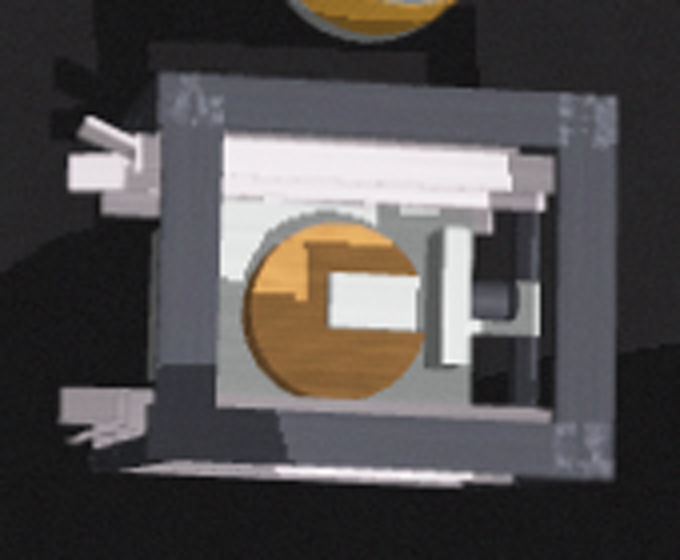

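View pics/sc_rack.png

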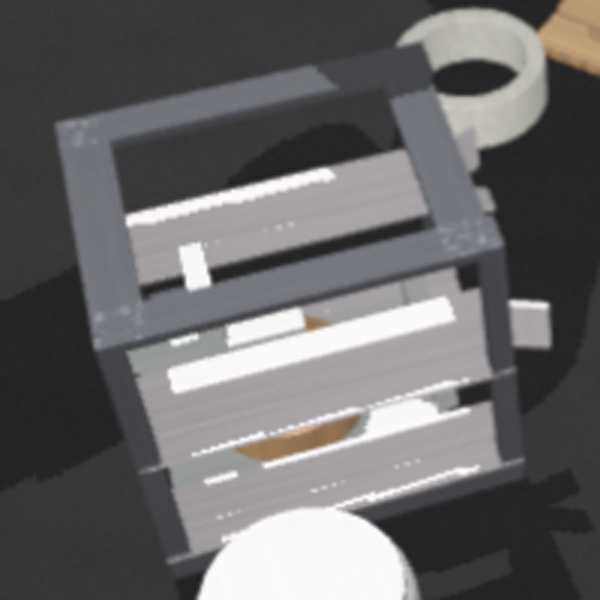

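```bash
cat >> h.py <<'E'
from scipy.spatial.transform import Rotation as R
def rel(tx,ty,tz,ang=None):
    "offset cm in tool axes and yaw deg to get TCP to world target, tool y at world angle ang"
    s=env.get_state(); M=R.from_quat(s["orientation"],scalar_first=True).as_matrix()
    o=M.T@(np.array([tx,ty,tz])-s["tcp_pos"])*100
    a=np.degrees(np.arctan2(M[1,1],M[0,1])); y=None if ang is None else -((ang-a+180)%360-180)
    print("tcp",s["tcp_pos"].round(4),"toolY ang",a.round(2),"offset cm",o.round(2),"yaw",y,"t",s["clock"],"F",s["wrist_force"].round(2),"gap",round(s["finger_gap"],4),"j",s["joint_pos"].round(3))
def rect(tag,P):
    r=cv2.minAreaRect((P[:,:2]*1000).astype(np.float32)); print(tag,len(P),np.round(r[0],1),np.round(r[1],1),round(r[2],2),cv2.boxPoints(r).round(1).tolist(), "zmed",np.median(P[:,2]).round(4))
E
python3 - <<'E'
from h import *
W=np.load("top0.npz")["W"]
reg=W[200:310,150:290].reshape(-1,3); rect("plate",reg[(reg[:,2]>.046)])
reg=W[215:265,465:490].reshape(-1,3); rect("stoptop",reg[(reg[:,2]>.118)&(reg[:,2]<.14)])
rel(.573,.324,.28,81.9)
E
```

```text
plate 292 [561.7 251.4] [159.8  70.2] 81.7 [[515.5, 177.39999389648438], [584.9000244140625, 167.3000030517578], [608.0, 325.3999938964844], [538.5999755859375, 335.5]] zmed 0.0503
stoptop 354 [ 584.4 -230.2] [27.1 60.4] 87.81 [[553.5999755859375, -242.60000610351562], [614.0, -244.89999389648438], [615.0999755859375, -217.8000030517578], [554.7000122070312, -215.5]] zmed 0.1275
tcp [ 0.255  -0.5149  0.1928] toolY ang -63.66 offset cm [ -8.62 -61.08 -65.72] yaw -145.55539565149792 t 0.15 F [ 0.28 -0.21  0.3 ] gap 0.0852 j [-1.251  0.314  0.045  1.304  0.     1.431]
```

Call:
servo_tool(
  increments=[
    {"offset": [-3,-1.5,-1.5],"yaw": -7},
    {"offset": [-6,-4,-4],"yaw": -14},
    {"offset": [-8.6,-7,-7.2],"yaw": -21},
    {"offset": [-8.6,-10,-10.5],"yaw": -28},
    {"offset": [-8.6,-13,-13.8],"yaw": -35},
    {"offset": [-8.6,-16,-17.1],"yaw": -42},
    {"offset": [-8.6,-19,-20.4],"yaw": -49},
    {"offset": [-8.6,-22,-23.7],"yaw": -56},
  ],
  claw=1,
  force=60,
)

```text
clock: 0.95
tcp_pos: [0.3701, -0.2112, 0.2794]
orientation: [0.467, 0.531, 0.467, -0.531]
wrist_force: [1.2, 0.2, 0.2]
finger_gap: 0.0856
```

Run:
```python
from h import *
rel(.573,.324,.28,81.9)
```

```text
tcp [ 0.3701 -0.2112  0.2794] toolY ang -7.39 offset cm [ -0.06  13.24 -55.69] yaw -89.29438824698349 t 0.95 F [1.16 0.16 0.18] gap 0.0856 j [-0.708  0.01  -0.11   1.451  0.     0.992]
```

Call:
servo_tool(
  increments=[
    {"offset": [0,0.8,-3.5],"yaw": -6},
    {"offset": [0,1.6,-7.0],"yaw": -12},
    {"offset": [0,2.4,-10.5],"yaw": -18},
    {"offset": [0,3.2,-14],"yaw": -24},
    {"offset": [0,4,-17.5],"yaw": -30},
    {"offset": [0,5,-21.5],"yaw": -36},
    {"offset": [0,6,-25.5],"yaw": -42},
    {"offset": [0,7,-29.5],"yaw": -48},
  ],
)

```text
clock: 1.75
tcp_pos: [0.4788, 0.0717, 0.2794]
orientation: [0.642, 0.295, 0.642, -0.296]
wrist_force: [0.5, 0.5, -0.2]
finger_gap: 0.0852
```

Run:
```python
from h import *
rel(.573,.324,.28,81.9)
```

```text
tcp [0.4788 0.0717 0.2794] toolY ang 40.6 offset cm [ -0.07  23.57 -13.02] yaw -41.30400009081035 t 1.75 F [ 0.52  0.48 -0.19] gap 0.0852 j [-0.017  0.125  0.014  1.461 -0.     0.845]
```

Call:
servo_tool(
  increments=[
    {"offset": [0,3.5,-1.9],"yaw": -7},
    {"offset": [0,7,-3.8],"yaw": -14},
    {"offset": [0,10.5,-5.8],"yaw": -21},
    {"offset": [0,14,-7.7],"yaw": -28},
    {"offset": [0,17.5,-9.7],"yaw": -35},
    {"offset": [0,21,-11.6],"yaw": -41.3},
    {"offset": [0,23.6,-13],"yaw": -41.3},
    {"offset": [0,23.6,-13],"yaw": -41.3},
  ],
)

```text
clock: 2.55
tcp_pos: [0.5746, 0.3252, 0.277]
orientation: [0.705, 0.05, 0.706, -0.05]
wrist_force: [0.2, -0.1, -0.2]
finger_gap: 0.0851
```

Run:
```python
from h import *
rel(.573,.324,.28,81.9)
im,d,W,m=shot("wrist","wrist1")
q=W[(W[...,2]>.045)&(W[...,2]<.06)]
q=q[np.hypot(q[:,0]-.573,q[:,1]-.324)<.06]; rect("plate",q)
```

```text
tcp [0.5746 0.3252 0.277 ] toolY ang 81.85 offset cm [-0.3  -0.14 -0.14] yaw -0.05160953595168394 t 2.55 F [ 0.18 -0.07 -0.25] gap 0.0851 j [3.930e-01 5.000e-01 5.290e-01 1.601e+00 1.000e-03 5.350e-01]
plate 634 [570.7 325. ] [11.  69.3] 81.68 [[535.5999755859375, 324.6000061035156], [604.2000122070312, 314.5], [605.7999877929688, 325.3999938964844], [537.2000122070312, 335.5]] zmed 0.0489
```

View pics/wrist1.png

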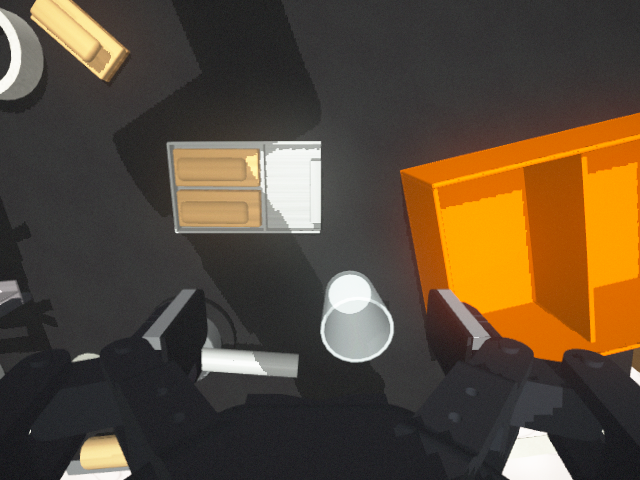

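Call:
servo_tool(
  increments=[
    {"offset": [4,0,-0.1],"yaw": 0},
    {"offset": [8,0,-0.2],"yaw": 0},
    {"offset": [12,0,-0.3],"yaw": 0},
    {"offset": [16,0,-0.3],"yaw": 0},
    {"offset": [19,0,-0.3],"yaw": 0},
    {"offset": [20,0,-0.3],"yaw": 0},
    {"offset": [20,0,-0.3],"yaw": 0},
    {"offset": [20,0,-0.3],"yaw": 0},
  ],
)

```text
clock: 3.4
tcp_pos: [0.5724, 0.3222, 0.0814]
orientation: [0.706, 0.052, 0.704, -0.051]
wrist_force: [0.6, 0.3, 0.4]
finger_gap: 0.0855
```

Run:
```python
from h import *
rel(.5707,.325,.018,81.8)
W=np.load("top0.npz")["W"]; r=W[140:200,130:190].reshape(-1,3); rect("cup",r[r[:,2]>.05])
im,d,W,m=shot("wrist","wrist2")
q=W[(W[...,2]>.045)&(W[...,2]<.06)]
q=q[np.hypot(q[:,0]-.573,q[:,1]-.324)<.06]; rect("plate",q)
```

```text
tcp [0.5724 0.3222 0.0814] toolY ang 81.61 offset cm [ 6.34  0.24 -0.22] yaw -0.19080478072760343 t 3.4 F [0.63 0.28 0.42] gap 0.0855 j [ 0.391  0.518  0.078  1.129 -0.     0.537]
cup 1008 [718.4 348.2] [79.7 78. ] 75.34 [[670.5999755859375, 319.6000061035156], [746.0, 299.79998779296875], [766.2000122070312, 376.8999938964844], [690.7000122070312, 396.70001220703125]] zmed 0.0852
plate 2215 [571.2 324.3] [11.9 70.3] 81.39 [[535.5, 323.70001220703125], [605.0, 313.20001220703125], [606.7999877929688, 325.0], [537.2999877929688, 335.5]] zmed 0.0489
```

View pics/wrist2.png

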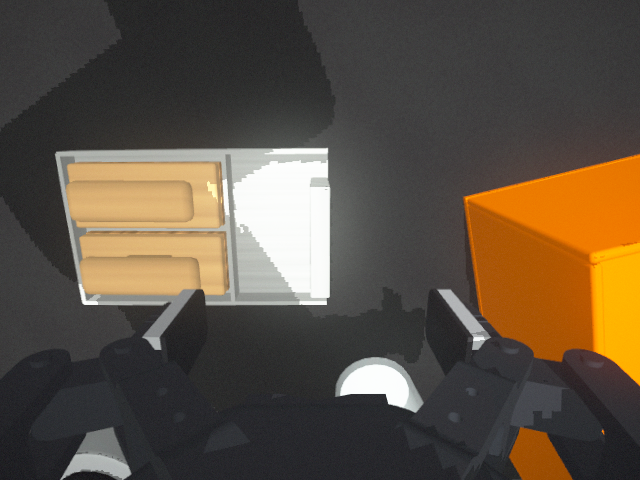

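Call:
servo_tool(
  increments=[
    {"offset": [1,0.1,0],"yaw": 0},
    {"offset": [2.5,0.2,-0.1],"yaw": 0},
    {"offset": [4,0.2,-0.1],"yaw": 0},
    {"offset": [5.5,0.2,-0.1],"yaw": 0},
    {"offset": [6.2,0.2,-0.1],"yaw": 0},
    {"offset": [6.2,0.2,-0.1],"yaw": 0},
    {"offset": [6.2,0.2,-0.1],"yaw": 0},
    {"offset": [6.2,0.2,-0.1],"yaw": 0},
  ],
)

```text
clock: 4.25
tcp_pos: [0.5715, 0.3248, 0.0186]
orientation: [0.706, 0.052, 0.705, -0.051]
wrist_force: [0.4, 0.4, -1.1]
finger_gap: 0.0859
```

Call:
servo_tool(
  increments=[
    {"offset": [0,0,0],"yaw": 0},
    {"offset": [0,0,0],"yaw": 0},
    {"offset": [0,0,0],"yaw": 0},
    {"offset": [0,0,0],"yaw": 0},
    {"offset": [0,0,0],"yaw": 0},
    {"offset": [0,0,0],"yaw": 0},
    {"offset": [0,0,0],"yaw": 0},
    {"offset": [0,0,0],"yaw": 0},
  ],
  claw=0,
  force=90,
)

```text
clock: 5.05
tcp_pos: [0.5706, 0.3244, 0.0174]
orientation: [0.705, 0.051, 0.705, -0.052]
wrist_force: [0.7, 0.1, 0.1]
finger_gap: -0.0002
```

Run:
```python
from h import *
rel(.5707,.325,.018,81.8)
```

```text
tcp [0.5706 0.3244 0.0174] toolY ang 81.64 offset cm [-0.06  0.06 -0.  ] yaw -0.15706397818175333 t 5.05 F [0.73 0.13 0.14] gap -0.0002 j [ 0.395  0.564 -0.009  0.998 -0.     0.541]
```

Run:
```python
from h import *
shot("wrist","wrist3");im,d,W,m=shot("scene","scene3")
cv2.imwrite("pics/sc3c.png",cv2.resize(im[130:330,330:560][...,::-1],None,fx=3,fy=3,interpolation=cv2.INTER_CUBIC))
```

```text
(no output)
```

View pics/wrist3.png

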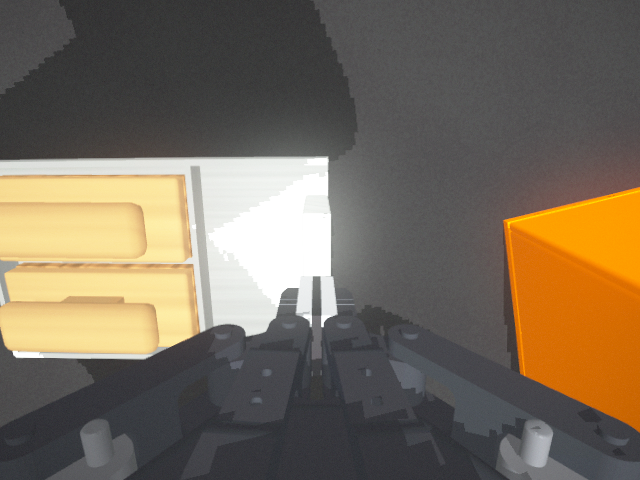

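View pics/sc3c.png

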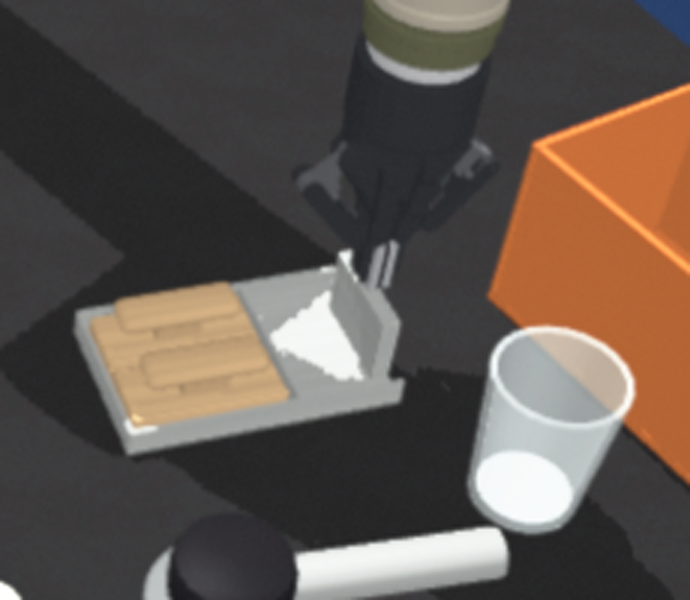

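Run:
```python
from h import *
for n in("wrist3","scene3"):
    z=np.load(n+".npz"); W=z["W"]; im=z["im"].astype(int)
    print(n)
    g=(W[...,2]>.044)&(W[...,2]<.056)&(np.hypot(W[...,0]-.57,W[...,1]-.32)<.07)&(im.min(-1)>110)
    rect("plate?",W[g])
    v,u=np.nonzero(g); print(u.min(),u.max(),v.min(),v.max())
for (u,v) in [(317,205),(317,285),(317,300),(290,295),(340,295),(325,160),(317,250),(317,180)]:
    W=np.load("wrist3.npz")["W"]; print("w",u,v,W[v,u].round(4))
W=np.load("scene3.npz")["W"]
for (x,y) in [(382,260),(375,275),(392,275),(345,258),(395,325),(360,300),(395,200)]:
    u,v=330+x//3,130+y//3; print("s",x,y,W[v,u].round(4))
```

```text
wrist3
plate? 1819 [550.  327.3] [12.  27.9] 81.87 [[535.2999877929688, 323.29998779296875], [563.0, 319.3999938964844], [564.7000122070312, 331.29998779296875], [537.0, 335.20001220703125]] zmed 0.0488
302 331 210 275
scene3
plate? 148 [572.  323.4] [13.8 72.2] 81.23 [[535.2999877929688, 322.1000061035156], [606.7000122070312, 311.0], [608.7999877929688, 324.70001220703125], [537.4000244140625, 335.70001220703125]] zmed 0.0484
443 462 213 240
w 317 205 [0.5365 0.3295 0.0317]
w 317 285 [0.5603 0.3259 0.067 ]
w 317 300 [0.5601 0.3259 0.0805]
w 290 295 [0.5628 0.3152 0.0673]
w 340 295 [0.5655 0.334  0.0674]
w 325 160 [0.5182 0.3361 0.0161]
w 317 250 [0.5522 0.3272 0.0492]
w 317 180 [0.5289 0.3307 0.0021]
s 382 260 [0.5809 0.3212 0.0807]
s 375 275 [0.5817 0.3186 0.0698]
s 392 275 [0.5789 0.3327 0.0626]
s 345 258 [0.5431 0.3248 0.0479]
s 395 325 [0.6047 0.3221 0.0456]
s 360 300 [0.5759 0.3167 0.0426]
s 395 200 [0.5862 0.3151 0.1344]
```

Run:
```python
from h import *
im=np.load("scene3.npz")["im"]
cv2.imwrite("pics/sc3d.png",cv2.resize(im[180:260,410:490][...,::-1],None,fx=7,fy=7,interpolation=cv2.INTER_NEAREST))
W=np.load("scene3.npz")["W"]
for v in range(205,245,3): print(v,[(W[v,u]*1000).round(0).astype(int).tolist() for u in range(448,468,4)])
```

```text
205 [[579, 297, 113], [575, 309, 107], [583, 312, 112], [577, 325, 103], [582, 330, 105]]
208 [[579, 298, 106], [577, 309, 101], [580, 315, 102], [579, 326, 97], [585, 329, 101]]
211 [[566, 311, 84], [576, 311, 92], [580, 317, 94], [579, 327, 90], [578, 337, 85]]
214 [[567, 311, 78], [578, 311, 86], [580, 319, 86], [582, 326, 85], [507, 402, -2]]
217 [[567, 313, 69], [577, 313, 78], [579, 321, 77], [582, 328, 77], [516, 395, -1]]
220 [[572, 310, 67], [575, 316, 68], [580, 322, 70], [582, 329, 69], [522, 392, -3]]
223 [[565, 318, 51], [575, 318, 59], [583, 321, 65], [528, 379, -2], [534, 383, 2]]
226 [[566, 318, 44], [572, 322, 48], [579, 326, 52], [536, 373, -1], [538, 382, -3]]
229 [[567, 319, 36], [581, 317, 49], [586, 322, 52], [544, 368, -1], [547, 376, -1]]
232 [[569, 319, 30], [585, 315, 46], [592, 318, 51], [592, 327, 48], [554, 372, -2]]
235 [[572, 318, 26], [585, 316, 38], [598, 314, 51], [602, 320, 52], [562, 366, -1]]
238 [[574, 318, 19], [585, 318, 29], [601, 314, 45], [606, 319, 48], [569, 362, -1]]
241 [[577, 317, 14], [591, 315, 28], [603, 313, 40], [607, 319, 41], [576, 358, -2]]
244 [[580, 316, 9], [593, 315, 22], [604, 315, 32], [604, 323, 29], [581, 355, -4]]
```

View pics/sc3d.png

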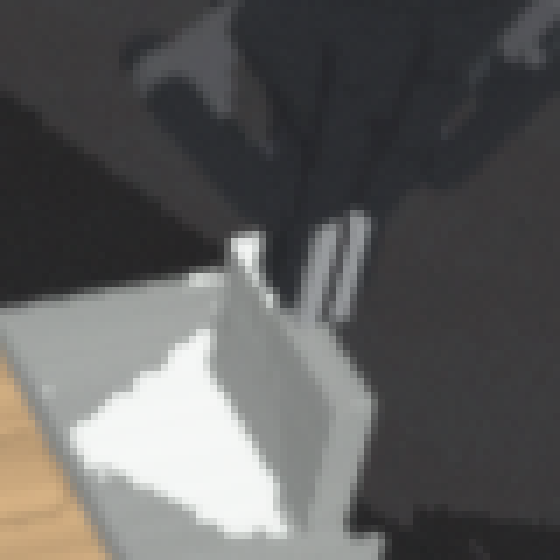

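Run:
```python
from h import *
for n,tz in(("wrist0",.1926),("wrist1",.277),("wrist2",.0814),("wrist3",.0174)):
    z=np.load(n+".npz"); T=z["T"]; W=z["W"]; d=z["d"]; im=z["im"]
    print(n,"cam z - tcp",T[2,3]-tz)
    for (u,v) in [(190,292),(180,310),(150,338),(437,292),(465,320),(317,280),(310,290),(330,290),(296,292)]: print((u,v),"z rel tcp",(W[v,u,2]-tz).round(4),"d",d[v,u].round(3),im[v,u],end=" | ")
    print()
im=np.load("wrist3.npz")["im"]
cv2.imwrite("pics/w3z.png",cv2.resize(im[180:400,200:440][...,::-1],None,fx=3,fy=2.7))
```

```text
wrist0 cam z - tcp 0.17945743158089017
(190, 292) z rel tcp 0.0574 d 0.132 [95 99 98] | (180, 310) z rel tcp 0.071 d 0.119 [60 64 64] | (150, 338) z rel tcp 0.087 d 0.104 [122 126 127] | (437, 292) z rel tcp 0.0565 d 0.133 [60 43 31] | (465, 320) z rel tcp 0.0783 d 0.112 [103 103 101] | (317, 280) z rel tcp -0.1288 d 0.331 [115  85  52] | (310, 290) z rel tcp -0.1944 d 0.404 [61 53 48] | (330, 290) z rel tcp -0.0947 d 0.296 [220 167  96] | (296, 292) z rel tcp -0.193 d 0.403 [55 45 45] | 
wrist1 cam z - tcp 0.17945664313826437
(190, 292) z rel tcp 0.0565 d 0.133 [118 123 123] | (180, 310) z rel tcp 0.0704 d 0.12 [79 79 80] | (150, 338) z rel tcp 0.087 d 0.104 [152 156 156] | (437, 292) z rel tcp 0.0558 d 0.134 [88 49 44] | (465, 320) z rel tcp 0.0782 d 0.112 [170 163 161] | (317, 280) z rel tcp -0.2763 d 0.488 [55 55 53] | (310, 290) z rel tcp -0.2788 d 0.495 [52 52 54] | (330, 290) z rel tcp -0.2349 d 0.447 [241 246 244] | (296, 292) z rel tcp -0.2793 d 0.496 [46 48 45] | 
wrist2 cam z - tcp 0.17918339701359406
(190, 292) z rel tcp 0.0557 d 0.134 [138 141 142] | (180, 310) z rel tcp
[... 192 characters left out ...]
z rel tcp -0.0326 d 0.227 [251 251 250] | (310, 290) z rel tcp -0.0798 d 0.28 [248 250 248] | (330, 290) z rel tcp -0.0827 d 0.283 [82 85 82] | (296, 292) z rel tcp -0.0794 d 0.28 [229 230 229] | 
wrist3 cam z - tcp 0.17936748343568434
(190, 292) z rel tcp -0.0032 d 0.198 [215 175 122] | (180, 310) z rel tcp 0.0007 d 0.196 [253 234 164] | (150, 338) z rel tcp 0.0218 d 0.177 [244 210 140] | (437, 292) z rel tcp -0.0181 d 0.214 [88 85 85] | (465, 320) z rel tcp -0.0207 d 0.221 [88 84 85] | (317, 280) z rel tcp 0.0447 d 0.144 [124 126 125] | (310, 290) z rel tcp 0.0546 d 0.135 [234 236 237] | (330, 290) z rel tcp 0.0543 d 0.135 [234 236 237] | (296, 292) z rel tcp 0.0483 d 0.142 [124 127 126] |
```

View pics/w3z.png

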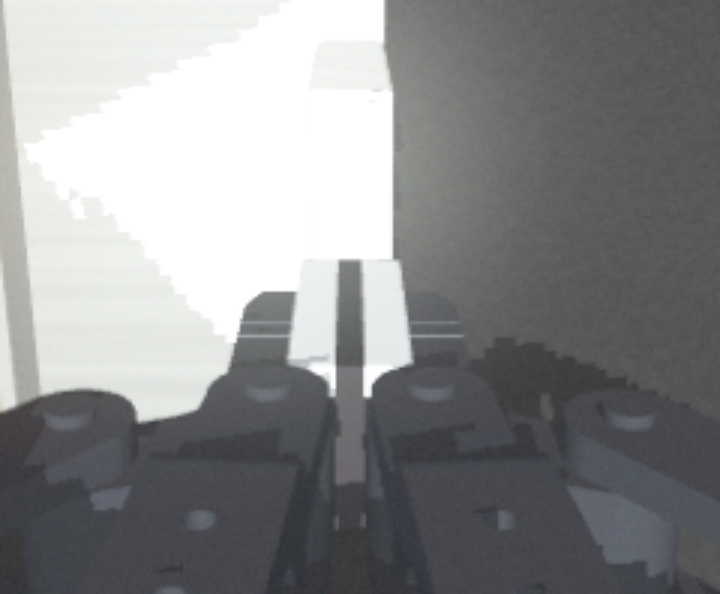

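Call:
servo_tool(
  increments=[
    {"offset": [0,0,0],"yaw": 0},
    {"offset": [0,0,0],"yaw": 0},
    {"offset": [0,0,0],"yaw": 0},
    {"offset": [0,0,0],"yaw": 0},
    {"offset": [0,0,0],"yaw": 0},
    {"offset": [0,0,0],"yaw": 0},
    {"offset": [0.3,0,0],"yaw": 0},
    {"offset": [0.6,0,0],"yaw": 0},
  ],
  claw=1,
)

```text
clock: 5.95
tcp_pos: [0.5707, 0.3245, 0.0113]
orientation: [0.705, 0.051, 0.705, -0.052]
wrist_force: [0.2, -0.4, -0.5]
finger_gap: 0.0849
```

Call:
servo_tool(
  increments=[
    {"offset": [0.5,0,0],"yaw": 0},
    {"offset": [1,0,0],"yaw": 0},
    {"offset": [1.5,0,0],"yaw": 0},
    {"offset": [2,0,0],"yaw": 0},
    {"offset": [2.5,0,0],"yaw": 0},
    {"offset": [2.8,0,0],"yaw": 0},
    {"offset": [2.8,0,0],"yaw": 0},
    {"offset": [2.8,0,0],"yaw": 0},
  ],
)

```text
clock: 6.75
tcp_pos: [0.5707, 0.3245, -0.0165]
orientation: [0.705, 0.051, 0.705, -0.052]
wrist_force: [-0.3, 0.0, 0.0]
finger_gap: 0.0854
```

Run:
```python
from h import *
rel(.5707,.325,-.02,81.8)
im,d,W,m=shot("scene","scene4")
cv2.imwrite("pics/sc4.png",cv2.resize(im[150:270,380:510][...,::-1],None,fx=5,fy=5,interpolation=cv2.INTER_NEAREST))
```

```text
tcp [ 0.5707  0.3245 -0.0165] toolY ang 81.64 offset cm [ 0.35  0.05 -0.01] yaw -0.15609265687140805 t 6.75 F [-0.29  0.01  0.04] gap 0.0854 j [ 0.395  0.594 -0.048  0.928 -0.     0.541]
```

View pics/sc4.png

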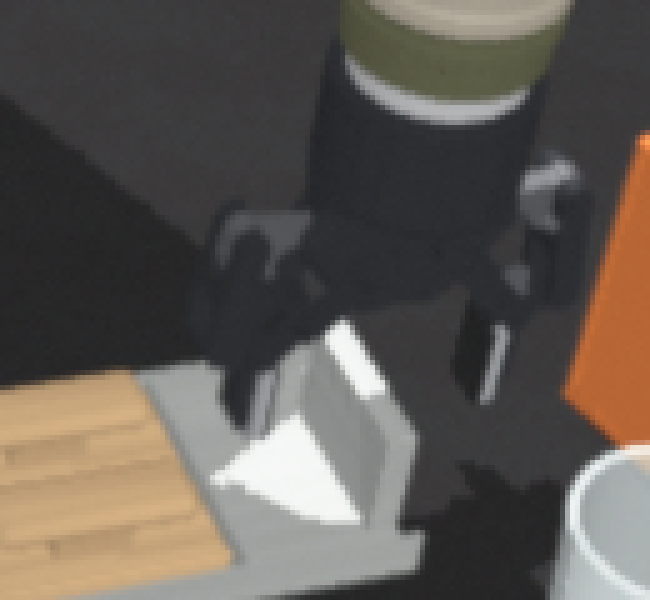

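Call:
servo_tool(
  increments=[
    {"offset": [0,0,0],"yaw": 0},
    {"offset": [0,0,0],"yaw": 0},
    {"offset": [0,0,0],"yaw": 0},
    {"offset": [0,0,0],"yaw": 0},
    {"offset": [0,0,0],"yaw": 0},
    {"offset": [0,0,0],"yaw": 0},
    {"offset": [0,0,0],"yaw": 0},
    {"offset": [0,0,0],"yaw": 0},
  ],
  claw=0,
  force=90,
)

```text
clock: 7.6
tcp_pos: [0.5709, 0.3246, -0.0163]
orientation: [0.705, 0.052, 0.705, -0.051]
wrist_force: [0.5, 0.9, 2.8]
finger_gap: 0.0104
```

Run:
```python
from h import *
rel(.5707,.325,-.02,81.8)
im,d,W,m=shot("scene","scene5")
cv2.imwrite("pics/sc5.png",cv2.resize(im[150:290,340:510][...,::-1],None,fx=4,fy=4,interpolation=cv2.INTER_NEAREST))
```

```text
tcp [ 0.5709  0.3246 -0.0163] toolY ang 81.65 offset cm [ 0.37  0.04 -0.02] yaw -0.14819744558951697 t 7.6 F [0.51 0.94 2.83] gap 0.0104 j [ 0.395  0.594 -0.048  0.928  0.     0.541]
```

View pics/sc5.png

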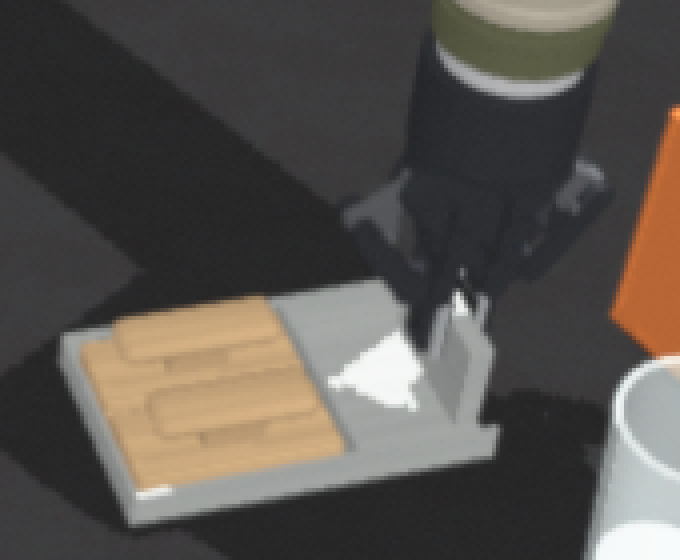

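Call:
servo_tool(
  increments=[
    {"offset": [-0.5,0,0],"yaw": 0},
    {"offset": [-1.5,0,0],"yaw": 0},
    {"offset": [-3,0,0],"yaw": 0},
    {"offset": [-5,0,0],"yaw": 0},
    {"offset": [-7,0,0],"yaw": 0},
    {"offset": [-9,0,0],"yaw": 0},
    {"offset": [-11,0,0],"yaw": 0},
    {"offset": [-12,0,0],"yaw": 0},
  ],
)

```text
clock: 8.45
tcp_pos: [0.5713, 0.3248, 0.1057]
orientation: [0.706, 0.052, 0.705, -0.051]
wrist_force: [0.6, 0.7, -4.5]
finger_gap: 0.0103
```

Run:
```python
from h import *
rel(.6015,.1413,.104,87.3)
im,d,W,m=shot("scene","scene6")
```

```text
tcp [0.5713 0.3248 0.1057] toolY ang 81.64 offset cm [  0.16 -17.71   5.66] yaw -5.660050958333585 t 8.45 F [ 0.62  0.69 -4.49] gap 0.0103 j [0.395 0.505 0.119 1.182 0.    0.541]
```

View pics/scene6.png

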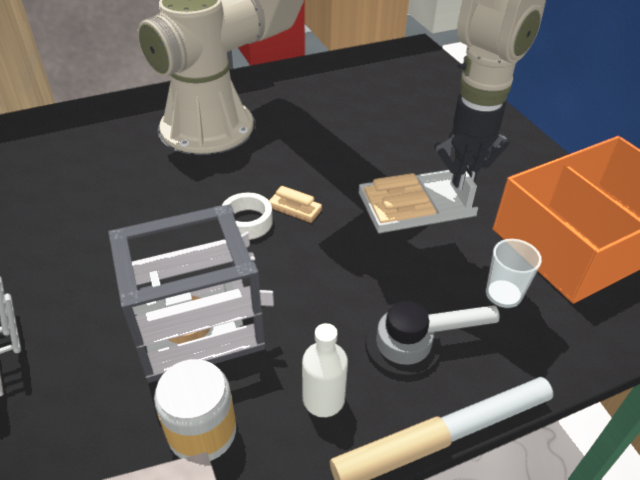

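Call:
servo_tool(
  increments=[
    {"offset": [0,-1,0.3],"yaw": -0.4},
    {"offset": [0,-3.5,1.1],"yaw": -1.2},
    {"offset": [0,-6.5,2.1],"yaw": -2.2},
    {"offset": [0,-9.5,3.1],"yaw": -3.2},
    {"offset": [0,-12.5,4.1],"yaw": -4.2},
    {"offset": [0,-15.2,4.9],"yaw": -5},
    {"offset": [0,-17,5.5],"yaw": -5.6},
    {"offset": [0,-17.7,5.7],"yaw": -5.6},
  ],
)

```text
clock: 9.3
tcp_pos: [0.6004, 0.1382, 0.1017]
orientation: [0.706, 0.018, 0.708, -0.018]
wrist_force: [-0.2, 0.8, -4.7]
finger_gap: 0.0105
```

Call:
servo_tool(
  increments=[
    {"offset": [0,0,0],"yaw": 0},
    {"offset": [0,0,0],"yaw": 0},
    {"offset": [0,0,0],"yaw": 0},
    {"offset": [0,0,0],"yaw": 0},
    {"offset": [0,0,0],"yaw": 0},
    {"offset": [0,0,0],"yaw": 0},
    {"offset": [0,0,0],"yaw": 0},
    {"offset": [0,0,0],"yaw": 0},
  ],
)

```text
clock: 10.1
tcp_pos: [0.6013, 0.1412, 0.1035]
orientation: [0.707, 0.017, 0.707, -0.017]
wrist_force: [1.1, 0.3, -4.7]
finger_gap: 0.0104
```

Run:
```python
from h import *
rel(.6015,.1413,.104,87.3)
for n in("scene","top","wrist"): shot(n,n+"7")
W=np.load("top7.npz")["W"]
```

```text
tcp [0.6013 0.1412 0.1035] toolY ang 87.25 offset cm [-0.05  0.02  0.02] yaw -0.048332310180910554 t 10.1 F [ 1.09  0.27 -4.72] gap 0.0104 j [ 1.010e-01  4.330e-01 -1.000e-03  1.136e+00 -0.000e+00  1.490e-01]
```

View pics/top7.png

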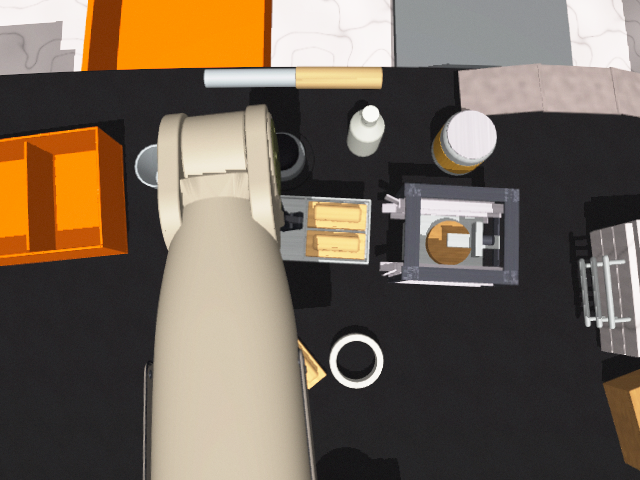

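View pics/wrist7.png

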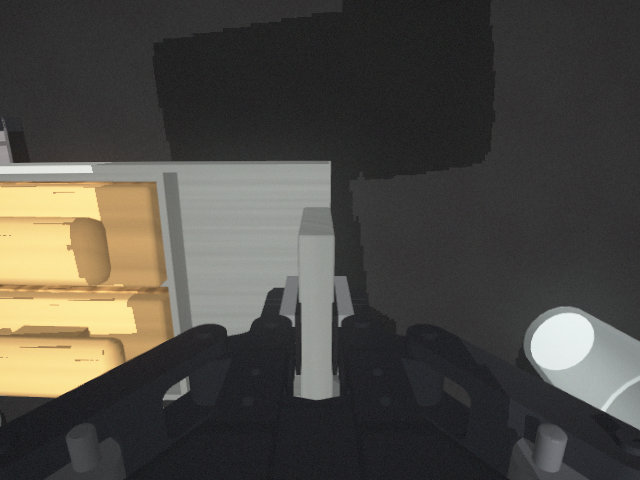

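View pics/scene7.png

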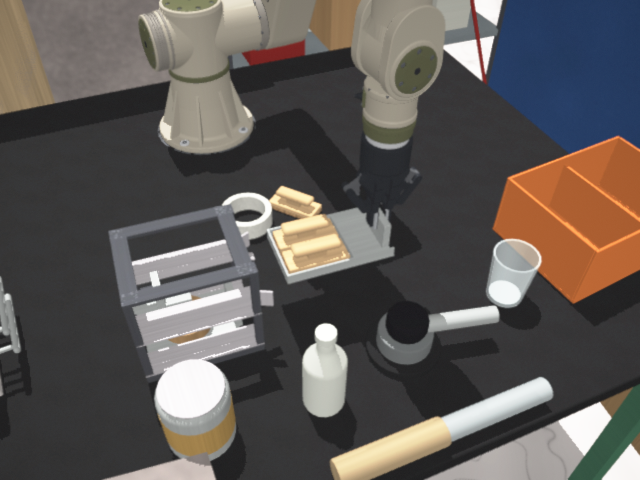

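```bash
cat > tr.py <<'E'
from h import *
import sys
tag=sys.argv[1]
W=np.load(tag+".npz")["W"]; im=np.load(tag+".npz")["im"].astype(int)
def line(P):  # fit x = a + b*y  or generic
    vx,vy,x,y=cv2.fitLine((P*1000).astype(np.float32),cv2.DIST_HUBER,0,.01,.01).ravel(); return vx,vy,x,y
u0=np.array([-0.0468,-.9989]); v0=np.array([.9989,-.0468]); o=np.array([.591,-.0825])
X=(W[...,:2]-o)@u0; Y=(W[...,:2]-o)@v0; Z=W[...,2]
# rack top outline in prelim frame
g=(Z>.178)&(Z<.195)&(X>-.01)&(X<.2)&(abs(Y)<.09)
def edges(g,along,across,lo,hi,n=30):
    c=[];mn=[];mx=[]
    for a in np.linspace(lo,hi,n):
        s=g&(abs(along-a)<.004)
        if s.sum()>6: c.append(a);mn.append(np.percentile(across[s],1));mx.append(np.percentile(across[s],99))
    c=np.array(c);r=[]
    for q in(mn,mx):
        q=np.array(q); p=np.polyfit(c,q,1); k=abs(q-np.polyval(p,c))<.003; p=np.polyfit(c[k],q[k],1); r+= [np.polyval(p,np.mean(c[k])).round(4),np.degrees(p[0]).round(2)]
    return r
print("rack Y edges vs X",edges(g,X,Y,.01,.18)); print("rack X edges vs Y",edges(g,Y,X,-.07,.07))
z0,z1=float(sys.argv[2]),float(sys.argv[3]); x0,x1=float(sys.argv[4]),float(sys.argv[5])
t=(Z>z0)&(Z<z1)&(X>x0)&(X<x1)&(abs(Y)<.075)&(im.min(-1)>60)
print("tray Y edges",edges(t,X,Y,x0+.01,x1-.02)); print("tray X edges",edges(t,Y,X,-.045,.045))
# tilt: block tops / wall tops plane
wood=t&(im[...,0]-im[...,2]>50); P=np.c_[X[wood],Y[wood],Z[wood]]
zt=np.percentile(P[:,2],90); print("block top z90",zt)
k=P[:,2]>zt-.004; A=np.c_[P[k,:2],np.ones(k.sum())]; print("bar-top plane slopes",np.linalg.lstsq(A,P[k,2],rcond=None)[0].round(4),k.sum())
E
python3 tr.py top7 .11 .18 -.15 -.03; python3 tr.py scene7 .11 .18 -.15 -.03
```

```text
rack Y edges vs X [np.float64(-0.078), np.float64(0.28), np.float64(0.0771), np.float64(0.54)]
rack X edges vs Y [np.float64(0.002), np.float64(-0.11), np.float64(0.1891), np.float64(-0.72)]
tray Y edges [np.float64(-0.0528), np.float64(0.17), np.float64(0.0559), np.float64(0.31)]
tray X edges [np.float64(-0.149), np.float64(0.05), np.float64(-0.05), np.float64(0.08)]
block top z90 0.16299628075346217
bar-top plane slopes [-0.0017  0.0008  0.1616] 1288
rack Y edges vs X [np.float64(-0.0791), np.float64(-0.12), np.float64(0.0782), np.float64(0.34)]
rack X edges vs Y [np.float64(0.0028), np.float64(0.61), np.float64(0.1885), np.float64(0.87)]
tray Y edges [np.float64(-0.0371), np.float64(-16.06), np.float64(0.0566), np.float64(-0.06)]
tray X edges [np.float64(-0.1335), np.float64(-352.16), np.float64(-0.0492), np.float64(-0.28)]
block top z90 0.16079260115141705
bar-top plane slopes [-0.0016 -0.002   0.1597] 1081tr.py:18: RankWarning: Polyfit may be poorly conditioned
  q=np.array(q); p=np.polyfit(c,q,1); k=abs(q-np.polyval(p,c))<.003; p=np.polyfit(c[k],q[k],1); r+= [np.polyval(p,np.mean(c[k])).round(4),np.degrees(p[0]).round(2)]
```

Call:
servo_tool(
  increments=[
    {"offset": [0.5,0,-0.1],"yaw": 0},
    {"offset": [1.2,0,-0.2],"yaw": 0},
    {"offset": [1.8,0,-0.2],"yaw": 0},
    {"offset": [2.1,-0.5,-0.2],"yaw": -0.1},
    {"offset": [2.1,-1.5,-0.2],"yaw": -0.1},
    {"offset": [2.1,-2.5,-0.2],"yaw": -0.1},
    {"offset": [2.1,-3,-0.2],"yaw": -0.1},
    {"offset": [2.1,-3,-0.2],"yaw": -0.1},
  ],
)

```text
clock: 11.05
tcp_pos: [0.5982, 0.1099, 0.0829]
orientation: [0.707, 0.017, 0.707, -0.017]
wrist_force: [-0.3, -0.3, -4.1]
finger_gap: 0.0105
```

```bash
python3 - <<'E'
from h import *
rel(.6,.11,.0825,87.3)
for n in("scene","top"): shot(n,n+"8")
a=np.load("top8.npz")["im"][165:305,280:540]; b=np.load("scene8.npz")["im"][180:380,90:400]
cv2.imwrite("pics/t8.png",cv2.resize(a[...,::-1],None,fx=3,fy=3,interpolation=cv2.INTER_CUBIC))
cv2.imwrite("pics/s8.png",cv2.resize(b[...,::-1],None,fx=2.5,fy=2.5,interpolation=cv2.INTER_CUBIC))
E
python3 tr.py top8 .09 .16 -.11 -.012
```

```text
tcp [0.5982 0.1099 0.0829] toolY ang 87.24 offset cm [0.04 0.02 0.18] yaw -0.059971246343025086 t 11.05 F [-0.26 -0.27 -4.07] gap 0.0105 j [ 0.05   0.428 -0.062  1.08  -0.     0.098]
rack Y edges vs X [np.float64(-0.0781), np.float64(0.25), np.float64(0.0772), np.float64(0.56)]
rack X edges vs Y [np.float64(0.002), np.float64(-0.08), np.float64(0.1893), np.float64(-0.54)]
tray Y edges [np.float64(-0.0544), np.float64(0.22), np.float64(0.0543), np.float64(0.13)]
tray X edges [np.float64(-0.109), np.float64(-0.25), np.float64(-0.0204), np.float64(0.15)]
block top z90 0.14247811238534963
bar-top plane slopes [-0.0046  0.0018  0.1409] 1150
```

View pics/t8.png

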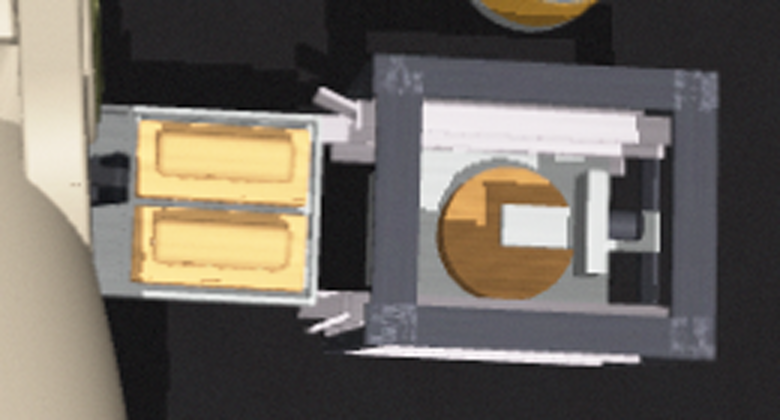

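View pics/s8.png

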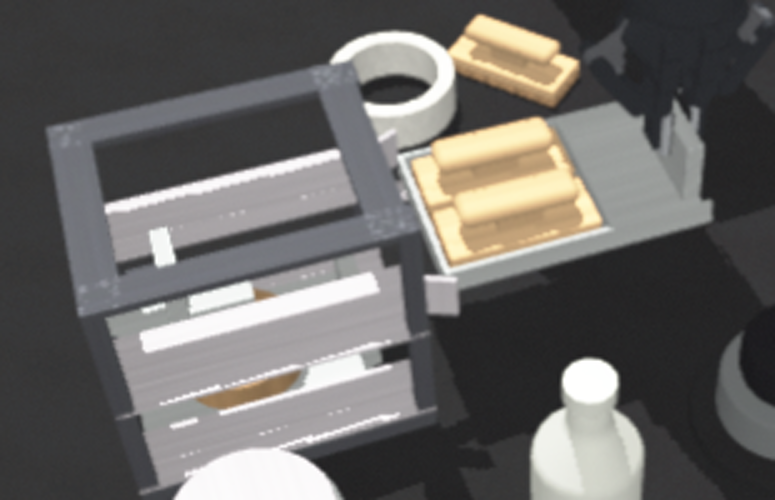

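Call:
servo_tool(
  increments=[
    {"offset": [0,-0.5,0],"yaw": -0.1},
    {"offset": [0,-1.2,0],"yaw": -0.1},
    {"offset": [0,-2,0],"yaw": -0.1},
    {"offset": [0,-2.8,0],"yaw": -0.1},
    {"offset": [0,-3.6,0],"yaw": -0.1},
    {"offset": [0,-4.4,0],"yaw": -0.1},
    {"offset": [0,-5,0],"yaw": -0.1},
    {"offset": [0,-5,0],"yaw": -0.1},
  ],
)

```text
clock: 11.95
tcp_pos: [0.5956, 0.0602, 0.0825]
orientation: [0.707, 0.016, 0.707, -0.016]
wrist_force: [-0.7, -0.1, -4.0]
finger_gap: 0.0105
```

Run:
```python
from h import *
rel(.6,.06,.0825,87.3)
```

```text
tcp [0.5956 0.0602 0.0825] toolY ang 87.37 offset cm [-0.    0.    0.44] yaw 0.0691518320828095 t 11.95 F [-0.68 -0.09 -4.04] gap 0.0105 j [-0.033  0.411 -0.089  1.071 -0.     0.013]
```

Call:
servo_tool(
  increments=[
    {"offset": [0,-0.5,0],"yaw": -0.1},
    {"offset": [0,-1.4,0],"yaw": -0.1},
    {"offset": [0,-2.4,0],"yaw": -0.1},
    {"offset": [0,-3.4,0],"yaw": -0.1},
    {"offset": [0,-4.4,0],"yaw": -0.1},
    {"offset": [0,-5.4,0],"yaw": -0.1},
    {"offset": [0,-6.2,0],"yaw": -0.1},
    {"offset": [0,-6.5,0],"yaw": -0.1},
  ],
)

```text
clock: 12.75
tcp_pos: [0.5927, -0.0049, 0.0825]
orientation: [0.707, 0.016, 0.707, -0.016]
wrist_force: [0.4, 0.3, -4.4]
finger_gap: 0.0106
```

Run:
```python
from h import *
rel(.6,-.005,.0825,87.3)
for n in("scene","top"): shot(n,n+"9")
a=np.load("top9.npz")["im"][165:305,280:540]; b=np.load("scene9.npz")["im"][150:380,90:400]
cv2.imwrite("pics/t9.png",cv2.resize(a[...,::-1],None,fx=3,fy=3,interpolation=cv2.INTER_CUBIC))
cv2.imwrite("pics/s9.png",cv2.resize(b[...,::-1],None,fx=2.5,fy=2.5,interpolation=cv2.INTER_CUBIC))
```

```text
tcp [ 0.5927 -0.0049  0.0825] toolY ang 87.47 offset cm [-0.    0.02  0.73] yaw 0.1735267429693863 t 12.75 F [ 0.43  0.34 -4.38] gap 0.0106 j [-0.144  0.4   -0.105  1.065 -0.    -0.099]
```

View pics/t9.png

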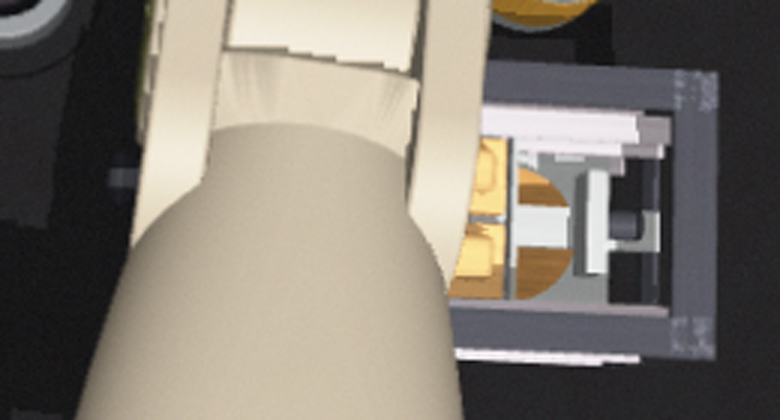

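View pics/s9.png

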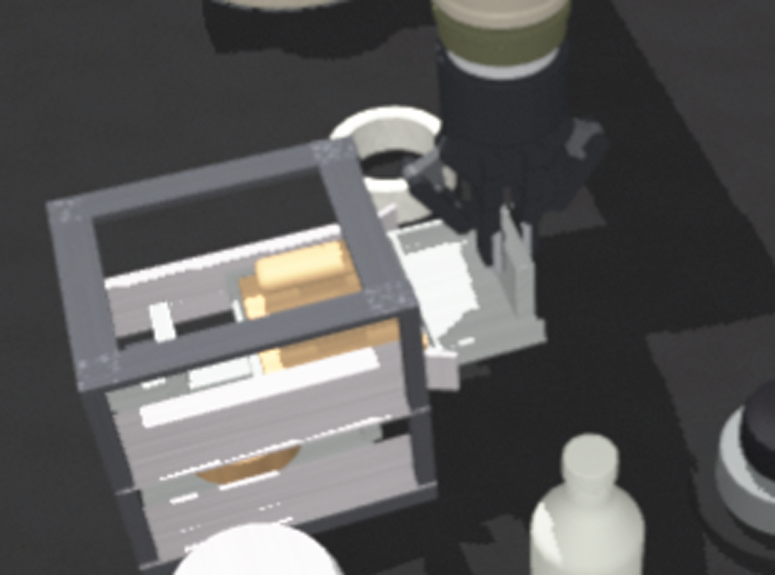

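Call:
servo_tool(
  increments=[
    {"offset": [0,-0.5,0],"yaw": -0.1},
    {"offset": [0,-1.0,0],"yaw": -0.2},
    {"offset": [0,-1.5,0],"yaw": -0.2},
    {"offset": [0,-1.5,0],"yaw": -0.2},
    {"offset": [0.1,-1.5,0],"yaw": -0.2},
    {"offset": [0.2,-1.5,0],"yaw": -0.2},
    {"offset": [0.3,-1.5,0],"yaw": -0.2},
    {"offset": [0.3,-1.5,0],"yaw": -0.2},
  ],
)

```text
clock: 13.65
tcp_pos: [0.592, -0.0185, 0.0794]
orientation: [0.707, 0.014, 0.707, -0.014]
wrist_force: [-0.5, 0.9, -4.4]
finger_gap: 0.0101
```

Run:
```python
from h import *
rel(.592,-.02,.079,87.5)
```

```text
tcp [ 0.592  -0.0185  0.0794] toolY ang 87.76 offset cm [ 0.04 -0.15  0.01] yaw 0.26187933995549884 t 13.65 F [-0.49  0.91 -4.44] gap 0.0101 j [-0.167  0.402 -0.111  1.058 -0.    -0.128]
```

Call:
servo_tool(
  increments=[
    {"offset": [0.05,0,0],"yaw": 0},
    {"offset": [0.05,0,0],"yaw": 0},
    {"offset": [0.1,0,0],"yaw": 0},
    {"offset": [0.1,0,0],"yaw": 0},
    {"offset": [0.1,0,0],"yaw": 0},
    {"offset": [0.1,0,0],"yaw": 0},
    {"offset": [0.1,0,0],"yaw": 0},
    {"offset": [0.1,0,0],"yaw": 0},
  ],
)

```text
clock: 14.45
tcp_pos: [0.5922, -0.0186, 0.0787]
orientation: [0.707, 0.014, 0.707, -0.014]
wrist_force: [-0.0, 2.7, -0.4]
finger_gap: 0.0105
```

Call:
servo_tool(
  increments=[
    {"offset": [0,0,0],"yaw": 0},
    {"offset": [0,0,0],"yaw": 0},
    {"offset": [0,0,0],"yaw": 0},
    {"offset": [0,0,0],"yaw": 0},
    {"offset": [0,0,0],"yaw": 0},
    {"offset": [0,0,0],"yaw": 0},
    {"offset": [-0.5,0,0],"yaw": 0},
    {"offset": [-1,0,0],"yaw": 0},
  ],
  claw=0.5,
)

```text
clock: 15.25
tcp_pos: [0.592, -0.0187, 0.0888]
orientation: [0.707, 0.014, 0.707, -0.014]
wrist_force: [0.1, 0.1, -0.3]
finger_gap: 0.0426
```

Call:
servo_tool(
  increments=[
    {"offset": [-1,0,0],"yaw": 0},
    {"offset": [-2.5,0,0],"yaw": 0},
    {"offset": [-4,0,0],"yaw": 0},
    {"offset": [-5,0,0],"yaw": 0},
    {"offset": [-5,2,0],"yaw": 0},
    {"offset": [-5,4,0],"yaw": 0},
    {"offset": [-5,6,0],"yaw": 0},
    {"offset": [-5,6,0],"yaw": 0},
  ],
)

```text
clock: 16.05
tcp_pos: [0.5944, 0.0433, 0.139]
orientation: [0.707, 0.013, 0.707, -0.013]
wrist_force: [-0.4, -0.1, -0.3]
finger_gap: 0.0425
```

Run:
```python
from h import *
rel(.594,.04,.0787,87.5)
for n in("scene","top","wrist"): shot(n,n+"10")
a=np.load("top10.npz")["im"][165:305,280:540]; b=np.load("scene10.npz")["im"][150:380,90:400]
cv2.imwrite("pics/t10.png",cv2.resize(a[...,::-1],None,fx=3,fy=3,interpolation=cv2.INTER_CUBIC))
cv2.imwrite("pics/s10.png",cv2.resize(b[...,::-1],None,fx=2.5,fy=2.5,interpolation=cv2.INTER_CUBIC))
```

```text
tcp [0.5944 0.0433 0.139 ] toolY ang 87.9 offset cm [ 6.03 -0.33 -0.03] yaw 0.39764079026309673 t 16.05 F [-0.39 -0.1  -0.29] gap 0.0425 j [-0.062  0.373 -0.002  1.195  0.    -0.026]
```

View pics/t10.png

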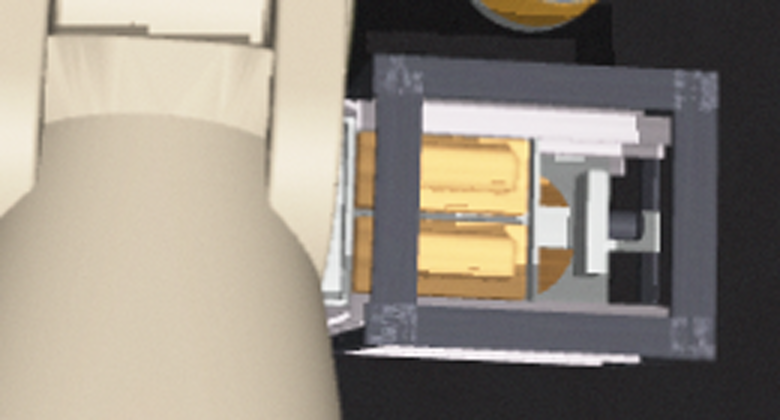

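View pics/s10.png

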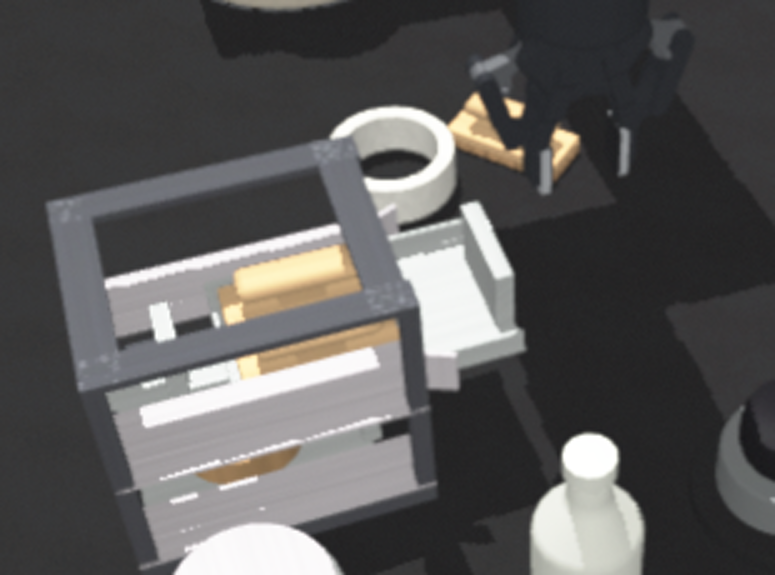

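View pics/wrist10.png

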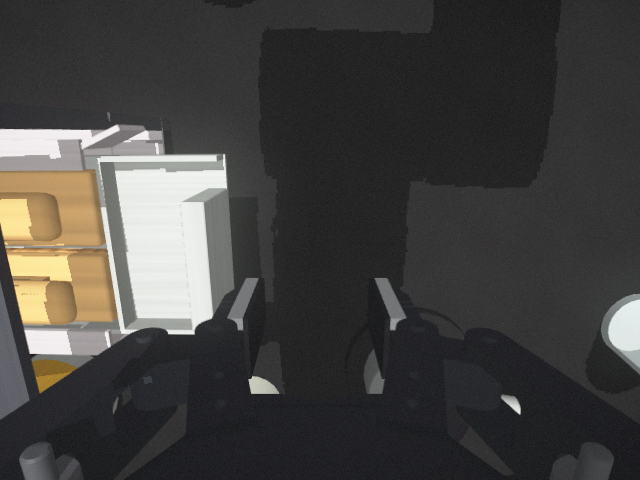

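Run:
```python
from h import *
u0=np.array([-0.0468,-.9989]); v0=np.array([.9989,-.0468]); o=np.array([.591,-.0825])
for n in("top10","wrist10","scene10"):
    z=np.load(n+".npz");W=z["W"];im=z["im"].astype(int)
    X=(W[...,:2]-o)@u0; Y=(W[...,:2]-o)@v0; Z=W[...,2]
    p=(abs(Y)<.03)&(X>-.12)&(X<-.03)&(Z>.139)&(Z<.152)
    if p.sum()>20: print(n,"plate top X",np.percentile(X[p],[2,50,98]).round(4),"Z",np.median(Z[p]).round(4),p.sum(),"Y",np.percentile(Y[(Z>.139)&(Z<.152)&(X>-.1)&(X<-.05)],[2,98]).round(4))
    p=(abs(Y)<.025)&(X>.09)&(X<.16)&(Z>.12)&(Z<.134)&(im.max(-1)-im.min(-1)<25)&(im.min(-1)>90)
    if p.sum()>20: print(n,"stop top X",np.percentile(X[p],[2,10,50,90,98]).round(4),p.sum())
    p=(abs(Y)<.045)&(X>.06)&(X<.125)&(Z>.108)&(Z<.118)
    if p.sum()>20: print(n,"nose wall top X",np.percentile(X[p],[2,10,50,90,98]).round(4),p.sum())
W=np.load("top10.npz")["W"];im=np.load("top10.npz")["im"]
for v in(228,240,250): print(v,[(u,int(((W[v,u,:2]-o)@u0)*1000),int(W[v,u,2]*1000),int(im[v,u,1])) for u in range(452,488,2)])
rel(.594,.05,.139,-2.3)
```

```text
top10 stop top X [0.1351 0.1355 0.1407 0.1484 0.1565] 232
top10 nose wall top X [0.0616 0.0675 0.094  0.1076 0.1097] 656
wrist10 plate top X [-0.0697 -0.0642 -0.0579] Z 0.1438 2778 Y [-0.0359  0.0267]
wrist10 nose wall top X [0.0601 0.0604 0.0615 0.0629 0.064 ] 126
scene10 plate top X [-0.0689 -0.0623 -0.0571] Z 0.1438 221 Y [-0.542   0.2094]
scene10 stop top X [0.1347 0.1357 0.1414 0.1482 0.158 ] 110
scene10 nose wall top X [0.0619 0.0693 0.092  0.1072 0.1095] 442
228 [(452, 97, 112, 214), (454, 100, 113, 227), (456, 106, 104, 121), (458, 107, 115, 210), (460, 130, 41, 130), (462, 133, 44, 104), (464, 137, 43, 105), (466, 147, 20, 129), (468, 150, 24, 141), (470, 154, 21, 139), (472, 135, 104, 88), (474, 135, 116, 88), (476, 135, 128, 196), (478, 139, 129, 230), (480, 142, 128, 230), (482, 178, 20, 195), (484, 188, 0, 31), (486, 192, 0, 37)]
240 [(452, 97, 116, 214), (454, 101, 114, 216), (456, 106, 105, 100), (458, 108, 113, 211), (460, 117, 91, 230), (462, 120, 95, 231), (464, 125, 90, 230), (466, 128, 91, 230), (468, 131, 93, 229), (470, 135, 91, 141), (472, 134, 108, 87), (474, 135, 120, 89), (476, 136, 125, 232), (478, 139, 130, 231), (480, 142, 129, 231), (482, 146, 128, 182), (484, 150, 129, 102), (486, 154, 127, 102)]
250 [(452, 97, 115, 221), (454, 101, 115, 228), (456, 107, 106, 88), (458, 108, 113, 219), (460, 130, 42, 106), (462, 133, 46, 97), (464, 137, 43, 102), (466, 141, 45, 102), (468, 145, 44, 104), (470, 149, 43, 110), (472, 134, 110, 88), (474, 135, 120, 89), (476, 137, 124, 235), (478, 139, 129, 232), (480, 142, 131, 230), (482, 178, 22, 155), (484, 188, 1, 35), (486, 193, 1, 34)]
tcp [0.5945 0.0409 0.1387] toolY ang 87.75 offset cm [-0.03  0.9  -0.08] yaw 90.05312326202156 t 16.2 F [ 0.74 -0.1   0.33] gap 0.043 j [-0.066  0.373 -0.003  1.194 -0.    -0.026]
```

Run:
```python
from h import *
W=np.load("top0.npz")["W"]
for n,(v0,v1,u0,u1) in dict(squeeze=(100,160,345,388),sander=(125,190,195,315)).items():
    r=W[v0:v1,u0:u1].reshape(-1,3); rect(n,r[r[:,2]>.02])
```

```text
squeeze 1417 [787.6 -32.2] [64.  60.6] 78.17 [[751.4000244140625, -57.29999923706055], [810.7000122070312, -69.69999694824219], [823.7999877929688, -7.099999904632568], [764.5, 5.400000095367432]] zmed 0.1158
sander 2672 [753.  174.9] [ 98.5 193.5] 3.72 [[697.5999755859375, 268.20001220703125], [710.2000122070312, 75.19999694824219], [808.5, 81.5], [795.9000244140625, 274.6000061035156]] zmed 0.0689
```

Call:
servo_tool(
  increments=[
    {"offset": [0,0.5,0],"yaw": 4},
    {"offset": [0,1.5,0],"yaw": 12},
    {"offset": [0,2.5,0],"yaw": 20},
    {"offset": [0,3,0],"yaw": 28},
    {"offset": [0,3,0],"yaw": 36},
    {"offset": [0,3,0],"yaw": 44},
    {"offset": [0,3,0],"yaw": 52},
    {"offset": [0,3,0],"yaw": 60},
  ],
  claw=0,
)

```text
clock: 17.0
tcp_pos: [0.5957, 0.0701, 0.1386]
orientation: [0.604, 0.368, 0.604, -0.368]
wrist_force: [-0.2, 0.9, -0.4]
finger_gap: 0.0002
```

Run:
```python
from h import *
rel(.598,.07,.139,-2.3)
```

```text
tcp [0.5957 0.0701 0.1386] toolY ang 27.34 offset cm [-0.04  0.2   0.12] yaw 29.636575818967657 t 17.0 F [-0.21  0.85 -0.36] gap 0.0002 j [-0.016  0.381  0.008  1.198 -0.     1.077]
```

Call:
servo_tool(
  increments=[
    {"offset": [0,0,0],"yaw": 7},
    {"offset": [0,0,0],"yaw": 15},
    {"offset": [0,0,0],"yaw": 23},
    {"offset": [0,0,0],"yaw": 29.6},
    {"offset": [2,0,0],"yaw": 29.6},
    {"offset": [4,0,0],"yaw": 29.6},
    {"offset": [5.6,0,0],"yaw": 29.6},
    {"offset": [5.6,0,0],"yaw": 29.6},
  ],
)

```text
clock: 17.8
tcp_pos: [0.5936, 0.0702, 0.0801]
orientation: [-0.49, -0.507, -0.493, 0.51]
wrist_force: [-0.6, -0.2, -1.5]
finger_gap: 0.0
```

Run:
```python
from h import *
u0=np.array([-0.0468,-.9989]); v0=np.array([.9989,-.0468]); o=np.array([.591,-.0825])
t=o-.09*u0; rel(t[0],t[1],.0825,-2.3)
im,d,W,m=shot("wrist","wrist11"); shot("scene","scene11"); b=np.load("scene11.npz")["im"][130:360,120:430]
cv2.imwrite("pics/s11.png",cv2.resize(b[...,::-1],None,fx=2.5,fy=2.5,interpolation=cv2.INTER_CUBIC))
X=(W[...,:2]-o)@u0; Y=(W[...,:2]-o)@v0; Z=W[...,2]
p=(abs(Y)<.06)&(X>-.1)&(X<-.03)&(Z>.139)&(Z<.152); print(p.sum(),np.percentile(X[p],[2,98]),np.percentile(Y[p],[1,99]))
```

```text
tcp [0.5936 0.0702 0.0801] toolY ang -1.93 offset cm [-0.24  0.37  6.27] yaw 0.36524292564774896 t 17.8 F [-0.56 -0.18 -1.48] gap 0.0 j [-0.016  0.415 -0.089  1.072 -0.     1.588]Traceback (most recent call last):
  File "<stdin>", line 7, in <module>
    return _quantile_unchecked(
        a, q, axis, out, overwrite_input, method, keepdims, weights)
    return _ureduce(a,
                    func=_quantile_ureduce_func,
    ...<5 lines>...
                    overwrite_input=overwrite_input,
                    method=method)
    r = func(a, **kwargs)
    result = _quantile(arr,
                       quantiles=q,
    ...<2 lines>...
                       out=out,
                       weights=wgt)
    slices_having_nans = np.isnan(arr[-1, ...])
                                  ~~~^^^^^^^^^
IndexError: index -1 is out of bounds for axis 0 with size 0
```

View pics/s11.png

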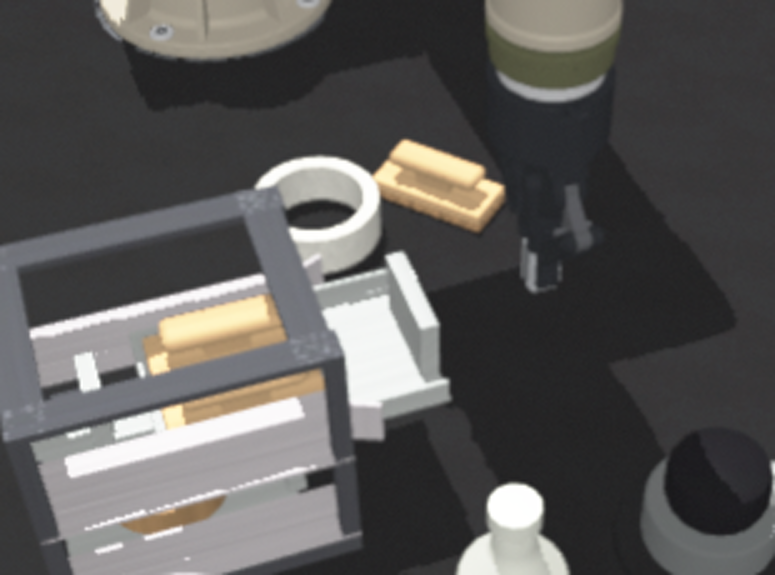

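View pics/wrist11.png

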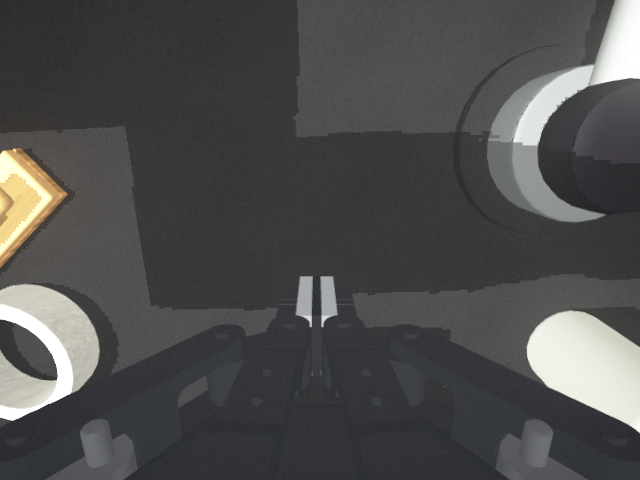

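Call:
servo_tool(
  increments=[
    {"offset": [0,0.1,0.8],"yaw": 0.3},
    {"offset": [0,0.2,2],"yaw": 0.3},
    {"offset": [0,0.3,3.2],"yaw": 0.3},
    {"offset": [0,0.3,4.4],"yaw": 0.3},
    {"offset": [0,0.3,5.4],"yaw": 0.3},
    {"offset": [0,0.3,6],"yaw": 0.3},
    {"offset": [0,0.3,6],"yaw": 0.3},
    {"offset": [0,0.3,6],"yaw": 0.3},
  ],
)

```text
clock: 18.7
tcp_pos: [0.5965, 0.0111, 0.0824]
orientation: [0.49, 0.509, 0.49, -0.509]
wrist_force: [-0.9, 0.1, 0.3]
finger_gap: -0.0004
```

Run:
```python
from h import *
u0=np.array([-0.0468,-.9989]); v0=np.array([.9989,-.0468]); o=np.array([.591,-.0825])
t=o-.081*u0; rel(t[0],t[1],.0825,-2.3)
shot("scene","scene12"); z=np.load("scene12.npz"); b=z["im"][170:300,220:350]; W=z["W"]
cv2.imwrite("pics/s12.png",cv2.resize(b[...,::-1],None,fx=4.5,fy=4.5,interpolation=cv2.INTER_NEAREST))
X=(W[...,:2]-o)@u0; Y=(W[...,:2]-o)@v0; Z=W[...,2]
f=(X<-.0765)&(X>-.12)&(abs(Y)<.04)&(Z>.06)&(Z<.19); print(np.percentile(Z[f],[.2,1,3,10]),np.percentile(X[f],[1,50,98]),np.percentile(Y[f],[2,98]))
```

```text
tcp [0.5965 0.0111 0.0824] toolY ang -2.17 offset cm [-0.01 -0.13  1.28] yaw 0.12622211448885423 t 18.7 F [-0.9   0.11  0.27] gap -0.0004 j [-0.116  0.408 -0.094  1.069  0.     1.493]
[0.11949427 0.12141418 0.12470218 0.13053317] [-0.10375312 -0.08453479 -0.07755949] [-0.03087917  0.0368255 ]
```

View pics/s12.png

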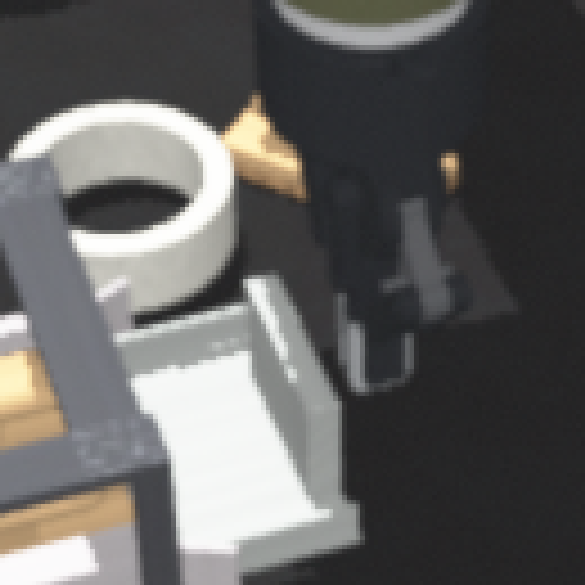

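Call:
servo_tool(
  increments=[
    {"offset": [0,-0.1,0.4],"yaw": 0.1},
    {"offset": [0,-0.1,0.8],"yaw": 0.1},
    {"offset": [0,-0.1,1.1],"yaw": 0.1},
    {"offset": [0,-0.1,1.4],"yaw": 0.1},
    {"offset": [0,-0.1,1.7],"yaw": 0.1},
    {"offset": [0,-0.1,2.0],"yaw": 0.1},
    {"offset": [0,-0.1,2.3],"yaw": 0.1},
    {"offset": [0,-0.1,2.5],"yaw": 0.1},
  ],
)

```text
clock: 19.55
tcp_pos: [0.5947, -0.0139, 0.0825]
orientation: [0.49, 0.51, 0.49, -0.51]
wrist_force: [0.2, 1.8, 0.1]
finger_gap: -0.0002
```

```bash
cat > gap.py <<'E'
from h import *
import sys
u0=np.array([-0.0468,-.9989]); v0=np.array([.9989,-.0468]); o=np.array([.591,-.0825])
s=env.get_state(); print("TCP X,Y",((s["tcp_pos"][:2]-o)@u0).round(4),((s["tcp_pos"][:2]-o)@v0).round(4),"F",s["wrist_force"].round(2),"t",s["clock"])
tag=sys.argv[1]; shot("top",tag); z=np.load(tag+".npz"); W=z["W"]; im=z["im"].astype(int)
a=z["im"][165:305,365:535]; cv2.imwrite(f"pics/{tag}c.png",cv2.resize(a[...,::-1],None,fx=4,fy=4,interpolation=cv2.INTER_CUBIC))
X=(W[...,:2]-o)@u0; Y=(W[...,:2]-o)@v0; Z=W[...,2]
p=(abs(Y)<.025)&(X>.09)&(X<.16)&(Z>.12)&(Z<.134)&(im.max(-1)-im.min(-1)<25)&(im.min(-1)>90)
print("stop top X",np.percentile(X[p],[2,10,50,90]).round(4),p.sum())
for v in(228,240,250): print(v,[(u,int(X[v,u]*1000),int(Z[v,u]*1000),int(im[v,u,1])) for u in range(454,484,2)])
E
python3 gap.py top13
```

```text
TCP X,Y -0.0687 0.0005 F [0.22 1.84 0.15] t 19.55
stop top X [0.1348 0.1357 0.1405 0.1483] 232
228 [(454, 95, 137, 160), (456, 98, 136, 163), (458, 107, 115, 196), (460, 111, 115, 225), (462, 114, 115, 176), (464, 119, 109, 86), (466, 122, 111, 213), (468, 151, 18, 140), (470, 154, 22, 141), (472, 135, 105, 87), (474, 135, 118, 89), (476, 135, 130, 194), (478, 139, 128, 230), (480, 142, 127, 229), (482, 179, 17, 197)]
240 [(454, 100, 115, 189), (456, 104, 116, 209), (458, 107, 115, 203), (460, 111, 114, 201), (462, 119, 98, 123), (464, 120, 108, 123), (466, 122, 114, 230), (468, 131, 92, 229), (470, 135, 93, 142), (472, 134, 107, 89), (474, 134, 120, 88), (476, 135, 129, 231), (478, 138, 131, 233), (480, 144, 123, 230), (482, 147, 125, 182)]
250 [(454, 96, 134, 228), (456, 99, 138, 229), (458, 103, 135, 205), (460, 111, 115, 230), (462, 119, 99, 145), (464, 119, 114, 125), (466, 141, 43, 174), (468, 145, 43, 101), (470, 150, 41, 112), (472, 135, 108, 88), (474, 135, 119, 88), (476, 137, 126, 235), (478, 139, 130, 232), (480, 142, 130, 230), (482, 178, 22, 158)]
```

View pics/top13c.png

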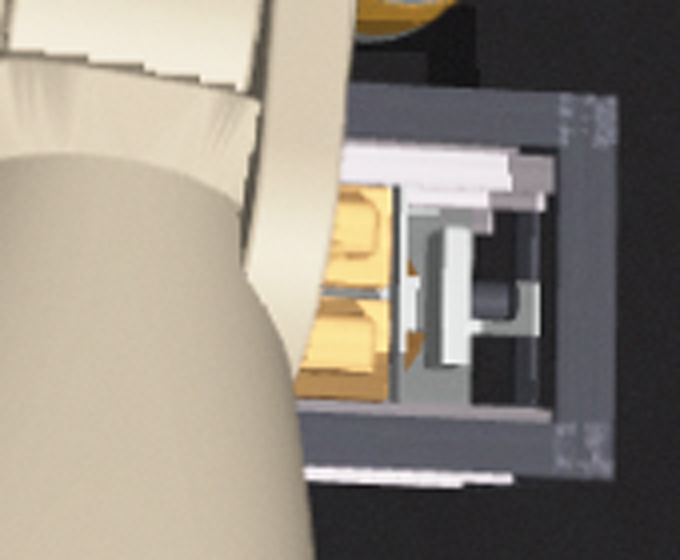

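Call:
servo_tool(
  increments=[
    {"offset": [0,0,0.15],"yaw": 0},
    {"offset": [0,0,0.3],"yaw": 0},
    {"offset": [0,0,0.45],"yaw": 0},
    {"offset": [0,0,0.6],"yaw": 0},
    {"offset": [0,0,0.7],"yaw": 0},
    {"offset": [0,0,0.8],"yaw": 0},
    {"offset": [0,0,0.9],"yaw": 0},
    {"offset": [0,0,0.95],"yaw": 0},
  ],
)

```text
clock: 20.4
tcp_pos: [0.5943, -0.0234, 0.0825]
orientation: [-0.49, -0.51, -0.49, 0.51]
wrist_force: [1.6, 1.9, 1.0]
finger_gap: 0.0001
```

```bash
python3 gap.py top14 | head -2
```

```text
TCP X,Y -0.0592 0.0005 F [1.59 1.85 0.96] t 20.4
stop top X [0.1348 0.1354 0.1406 0.1477] 227Traceback (most recent call last):
  File "gap.py", line 10, in <module>
    for v in(228,240,250): print(v,[(u,int(X[v,u]*1000),int(Z[v,u]*1000),int(im[v,u,1])) for u in range(454,484,2)])
                                       ~~~^^^^^^^^^^^^^
ValueError: cannot convert float NaN to integer
```

Gap about 2–3 mm. Creep, 0.25 mm per row.

Call:
servo_tool(
  increments=[
    {"offset": [0,0,0.02],"yaw": 0},
    {"offset": [0,0,0.04],"yaw": 0},
    {"offset": [0,0,0.06],"yaw": 0},
    {"offset": [0,0,0.08],"yaw": 0},
    {"offset": [0,0,0.1],"yaw": 0},
    {"offset": [0,0,0.12],"yaw": 0},
    {"offset": [0,0,0.14],"yaw": 0},
    {"offset": [0,0,0.15],"yaw": 0},
  ],
)

```text
clock: 21.25
tcp_pos: [0.5942, -0.0248, 0.0825]
orientation: [-0.49, -0.51, -0.49, 0.51]
wrist_force: [0.1, 2.3, 0.4]
finger_gap: 0.0
```

Call:
servo_tool(
  increments=[
    {"offset": [0,0,0.01],"yaw": 0},
    {"offset": [0,0,0.02],"yaw": 0},
    {"offset": [0,0,0.03],"yaw": 0},
    {"offset": [0,0,0.04],"yaw": 0},
    {"offset": [0,0,0.05],"yaw": 0},
    {"offset": [0,0,0.05],"yaw": 0},
    {"offset": [0,0,0.05],"yaw": 0},
    {"offset": [0,0,0.05],"yaw": 0},
  ],
)

```text
clock: 22.05
tcp_pos: [0.5942, -0.0253, 0.0825]
orientation: [-0.49, -0.51, -0.49, 0.51]
wrist_force: [1.1, 2.6, 0.3]
finger_gap: -0.0004
```

Call:
servo_tool(
  increments=[
    {"offset": [0,0,0.01],"yaw": 0},
    {"offset": [0,0,0.02],"yaw": 0},
    {"offset": [0,0,0.03],"yaw": 0},
    {"offset": [0,0,0.04],"yaw": 0},
    {"offset": [0,0,0.05],"yaw": 0},
    {"offset": [0,0,0.05],"yaw": 0},
    {"offset": [0,0,0.05],"yaw": 0},
    {"offset": [0,0,0.05],"yaw": 0},
  ],
)

```text
clock: 22.85
tcp_pos: [0.5942, -0.0258, 0.0825]
orientation: [-0.49, -0.51, -0.49, 0.51]
wrist_force: [-0.8, 2.0, 0.1]
finger_gap: -0.0004
```

```bash
python3 gap.py top15 2>/dev/null
```

```text
TCP X,Y -0.0568 0.0005 F [-0.76  2.    0.12] t 22.85
stop top X [0.1349 0.1354 0.1404 0.1481] 231
228 [(454, -23, 620, 234), (456, -21, 619, 233), (458, -20, 621, 232), (460, 105, 137, 173), (462, 108, 136, 205), (464, 112, 137, 196), (466, 121, 115, 224), (468, 125, 113, 222), (470, 132, 101, 93), (472, 132, 115, 222), (474, 134, 119, 86), (476, 135, 129, 195), (478, 139, 128, 231), (480, 143, 127, 229), (482, 177, 22, 198)]
```

View pics/top15c.png

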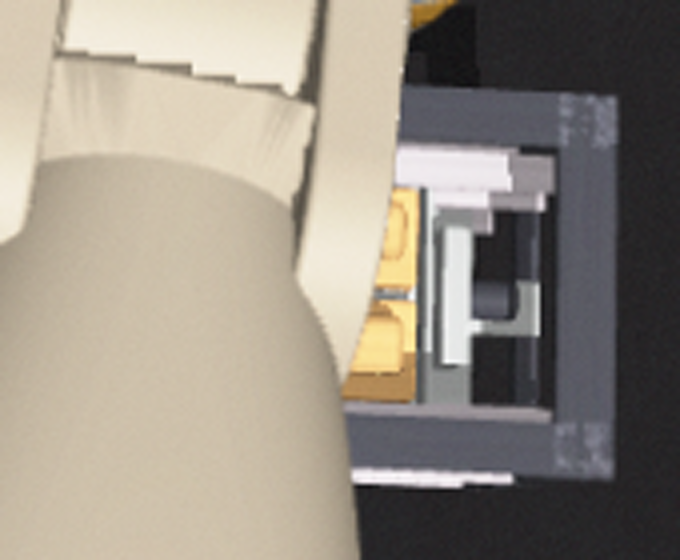

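Call:
servo_tool(
  increments=[
    {"offset": [0,0,0.01],"yaw": 0},
    {"offset": [0,0,0.02],"yaw": 0},
    {"offset": [0,0,0.03],"yaw": 0},
    {"offset": [0,0,0.04],"yaw": 0},
    {"offset": [0,0,0.05],"yaw": 0},
    {"offset": [0,0,0.05],"yaw": 0},
    {"offset": [0,0,0.05],"yaw": 0},
    {"offset": [0,0,0.05],"yaw": 0},
  ],
)

```text
clock: 23.7
tcp_pos: [0.5942, -0.026, 0.0825]
orientation: [0.49, 0.51, 0.49, -0.51]
wrist_force: [0.7, 5.2, 1.1]
finger_gap: -0.0003
```

Call:
servo_tool(
  increments=[
    {"offset": [0,0,0.01],"yaw": 0},
    {"offset": [0,0,0.02],"yaw": 0},
    {"offset": [0,0,0.03],"yaw": 0},
    {"offset": [0,0,0.04],"yaw": 0},
    {"offset": [0,0,0.05],"yaw": 0},
    {"offset": [0,0,0.05],"yaw": 0},
    {"offset": [0,0,0.05],"yaw": 0},
    {"offset": [0,0,0.05],"yaw": 0},
  ],
)

```text
clock: 24.5
tcp_pos: [0.5942, -0.026, 0.0825]
orientation: [0.49, 0.51, 0.49, -0.509]
wrist_force: [0.8, 7.7, 1.3]
finger_gap: -0.0003
```

Call:
servo_tool(
  increments=[
    {"offset": [0,0,0.01],"yaw": 0},
    {"offset": [0,0,0.02],"yaw": 0},
    {"offset": [0,0,0.03],"yaw": 0},
    {"offset": [0,0,0.03],"yaw": 0},
    {"offset": [0,0,0.03],"yaw": 0},
    {"offset": [0,0,0.03],"yaw": 0},
    {"offset": [0,0,0.03],"yaw": 0},
    {"offset": [0,0,0.03],"yaw": 0},
  ],
)

```text
clock: 25.3
tcp_pos: [0.5943, -0.0259, 0.0825]
orientation: [0.49, 0.51, 0.491, -0.509]
wrist_force: [0.4, 8.1, 0.8]
finger_gap: 0.0
```

```bash
python3 gap.py top16 2>/dev/null|head -2
```

```text
TCP X,Y -0.0567 0.0006 F [0.43 8.12 0.83] t 25.3
stop top X [0.1351 0.1356 0.1404 0.1477] 228
```

Pressed at about 8 N, and the stop hasn't moved. Retreat straight back, then look.

Call:
servo_tool(
  increments=[
    {"offset": [0,0,-0.05],"yaw": 0},
    {"offset": [0,0,-0.2],"yaw": 0},
    {"offset": [0,0,-0.6],"yaw": 0},
    {"offset": [0,0,-1.5],"yaw": 0},
    {"offset": [0,0,-3.5],"yaw": 0},
    {"offset": [0,0,-6.5],"yaw": 0},
    {"offset": [0,0,-9.5],"yaw": 0},
    {"offset": [0,0,-12],"yaw": 0},
  ],
)

```text
clock: 26.15
tcp_pos: [0.5988, 0.0943, 0.0825]
orientation: [-0.49, -0.51, -0.49, 0.51]
wrist_force: [-0.1, -0.6, 0.9]
finger_gap: -0.0001
```

Call:
servo_tool(
  increments=[
    {"offset": [-2,0,-2],"yaw": 0},
    {"offset": [-4,0,-4],"yaw": 0},
    {"offset": [-6,0,-7],"yaw": 0},
    {"offset": [-7,0,-10],"yaw": 0},
    {"offset": [-8,0,-13],"yaw": 0},
    {"offset": [-8,0,-15],"yaw": 0},
    {"offset": [-8,0,-15],"yaw": 0},
    {"offset": [-8,0,-15],"yaw": 0},
  ],
)

```text
clock: 26.95
tcp_pos: [0.6042, 0.2427, 0.1614]
orientation: [-0.49, -0.509, -0.49, 0.51]
wrist_force: [-1.7, 0.2, 0.3]
finger_gap: 0.0002
```

```bash
python3 gap.py top17; shot=1
python3 - <<'E'
from h import *
shot("scene","scene17"); b=np.load("scene17.npz")["im"][190:390,90:320]
cv2.imwrite("pics/s17.png",cv2.resize(b[...,::-1],None,fx=3,fy=3,interpolation=cv2.INTER_CUBIC))
u0=np.array([-0.0468,-.9989]); v0=np.array([.9989,-.0468]); o=np.array([.591,-.0825])
for n in("top17","scene17"):
    W=np.load(n+".npz")["W"]; X=(W[...,:2]-o)@u0; Y=(W[...,:2]-o)@v0; Z=W[...,2]
    p=(abs(Y)<.045)&(X>-.1)&(X<-.02)&(Z>.14)&(Z<.152); print(n,"plate X",np.percentile(X[p],[2,50,98]).round(4),"Y",np.percentile(Y[p],[1,99]).round(4),"Z",np.median(Z[p]).round(4), "ang",np.degrees(np.polyfit(Y[p],X[p],1)[0]).round(2))
for n in("top0","top17"):
    z=np.load(n+".npz"); W=z["W"]
    for t,(a,b,c,d) in dict(sander=(125,190,195,315),cup=(140,200,130,190),spare=(330,392,272,330),tape=(330,392,328,390),squeeze=(100,160,345,388),tin=(105,178,428,500)).items():
        r=W[a:b,c:d].reshape(-1,3); r=r[r[:,2]>.015]; print(n,t,np.median(r,0).round(3),len(r))
E
```

```text
TCP X,Y -0.3254 -0.002 F [-1.7   0.17  0.34] t 26.95
stop top X [0.135  0.1355 0.1406 0.1479] 229
228 [(454, 96, 130, 154), (456, 99, 134, 163), (458, 101, 137, 160), (460, 104, 140, 176), (462, 109, 135, 205), (464, 112, 136, 197), (466, 121, 116, 212), (468, 126, 111, 223), (470, 131, 104, 87), (472, 133, 112, 226), (474, 135, 117, 85), (476, 136, 125, 195), (478, 139, 127, 230), (480, 143, 127, 229), (482, 178, 22, 196)]
240 [(454, 99, 119, 139), (456, 104, 115, 136), (458, 108, 114, 132), (460, 111, 116, 186), (462, 115, 113, 192), (464, 118, 115, 191), (466, 122, 115, 179), (468, 125, 114, 195), (470, 132, 104, 92), (472, 133, 111, 222), (474, 135, 119, 87), (476, 136, 126, 232), (478, 139, 128, 231), (480, 143, 128, 230), (482, 147, 126, 184)]
250 [(454, 95, 140, 227), (456, 98, 140, 227), (458, 102, 139, 228), (460, 106, 137, 228), (462, 110, 135, 229), (464, 113, 134, 219), (466, 122, 114, 229), (468, 126, 114, 225), (470, 131, 107, 92), (472, 133, 114, 219), (474, 136, 117, 85), (476, 137, 125, 234), (478, 140, 128, 230), (480, 142, 130, 230), (482, 179, 19, 156)]
top17 plate X [-0.0447 -0.0391 -0.0328] Y [-0.0337  0.035 ] Z 0.1459 ang -1.18
scene17 plate X [-0.0445 -0.0383 -0.0325] Y [-0.0352  0.0339] Z 0.144 ang -0.72
top0 sander [0.752 0.135 0.067] 3169
top0 cup [0.724 0.359 0.071] 1433
top0 spare [0.364 0.084 0.034] 1111
top0 tape [ 0.363 -0.019  0.036] 1079
top0 squeeze [ 0.778 -0.028  0.115] 1433
top0 tin [ 0.765 -0.212  0.119] 3380
top17 sander [0.751 0.137 0.067] 3306
top17 cup [0.589 0.19  0.621] 3221
top17 spare [0.363 0.084 0.035] 1081
top17 tape [ 0.362 -0.019  0.036] 1074
top17 squeeze [ 0.777 -0.028  0.115] 1428
top17 tin [ 0.765 -0.212  0.119] 3384
```

View pics/s17.png

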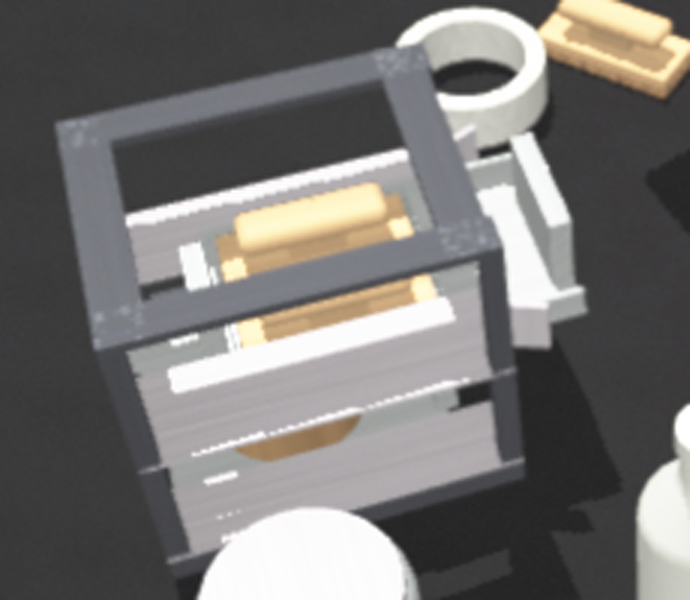

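View pics/top17.png

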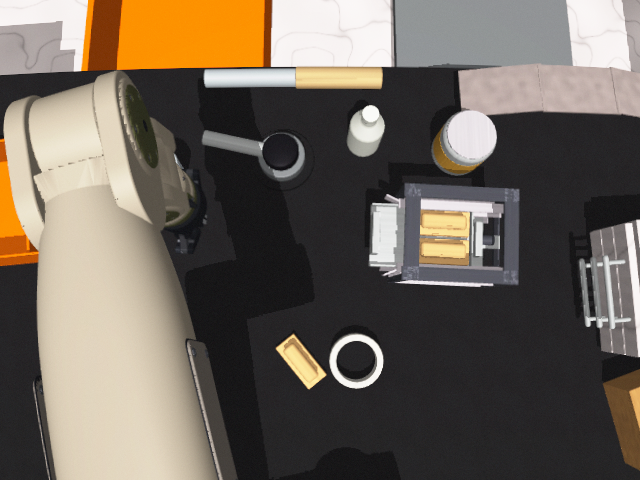

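View pics/top17c.png

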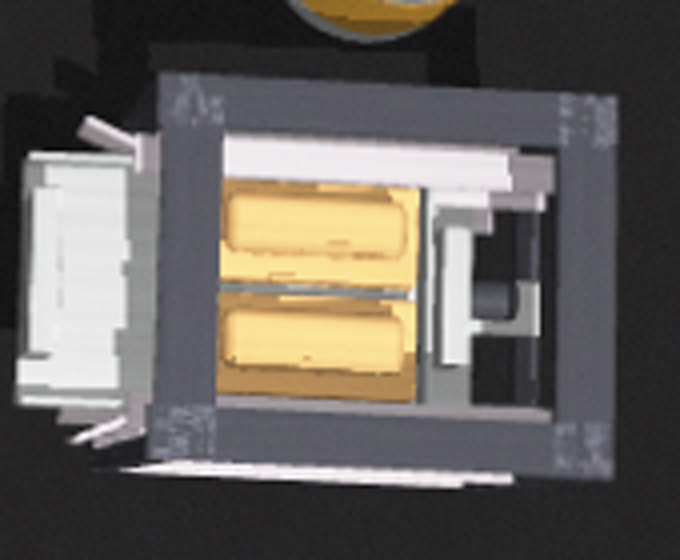

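Run:
```python
from h import *
print(env.hand_in(), env.get_state()["clock"])
```

```text
the job is handed in; nothing more can be done
the job is handed in; nothing more can be done
```

The tray is in the upper slot with its nose against the depth stop, released and flat on the runners, and I handed the job in after about 27 s. I gripped it by its plate, slid it about 11 cm in and set it down on the runners. Then I pushed the plate from outside with closed fingers until the wrist force read about 8 N. Sliding the tray alone took about 2 N, so about 6 N was on the stop.

**Last checks before handing in:**
- **Tray position:** the nose is at 135 mm behind the front face and the stop face is at 135 mm. The tray is centred to within about 1 mm and lined up with the rack.
- **Stop:** I saw no shift between the pictures before and after the push.
- **Blocks:** both are lying in the nose part of the tray.
- **Bystanders:** the sander, bottle, tin, tape and spare block are unmoved to within 2 mm. The arm hid the cup in the last top view, so I did not re-measure it; I never saw the arm near it.

**What went wrong or disagreed:**
- **Missed grasp:** the first grasp closed just above the plate. In the pictures the fingertips were about 38 mm higher than the reported tool position. I took heights from the pictures after that.
- **Upright push:** I pushed with the tool upright rather than leaning back, because the moves allow no tilt. It stayed outside the rack and did not touch the top cross strip.

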